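# Gang three polishing wheels on an arbor

## Task

Take the arbor out of its stand by its square grip, thread it through the three polishing wheels standing in the V-trough and press them home between its brass flange and the end stop: a steady push of about 15 N held for a second and never over 20 N, or the hubs crack. Then lift all three straight up out of the trough on the arbor and gently lay the loaded arbor back in the two V posts of its stand, the same way round as it was, the wheels still closed up to the flange, and let go. Touch the wheels only with the arbor and leave the beaker, jar and dental cast alone.

Things in the scene. Friction and masses are not known exactly. Their poses are not given: they have to be found in the camera images.
- arbor_grip (a point): Centre of the dark square grip (16 x 16 mm, 46 mm long, two faces upright) of the loose steel arbor, 0.18 kg, on its axis; x axis along the arbor to its tip. At the start it lies level in the stand. A rear journal, 8 mm diameter, reaches from 23 to 44 mm behind this point.
- arbor: The arbor. Origin on its axis at the rear face of the brass flange, 48 mm ahead of the grip centre; x to the tip. Along x: flange 28 mm diameter 0 to 4; shaft 8 mm diameter to 76; cone to 3 mm at the tip, 88. Brass spring strips on both sides of the shaft, 6 to 48, 14 mm over all, grip the bores: sliding on takes a steady 3 to 8 N. Three wheels pushed home have their centres at 9, 19 and 29.
- trough: Fixed V-trough, two aluminium plates at 45 degrees, open above and at both ends. Origin under it on the table; x runs level along it, the way the arbor is pushed in. V's bottom line 12 mm above the table; plates from x = -45 to +70 mm, rising to 43 mm above the table, 31 mm each side. The wheels stand between x = -36 and +2 mm, the end stop behind them.
- wheel_green_center (a point): Centre of the bore of the loose green wheel, 60 mm diameter, 10 mm thick; x axis along the bore. All three wheels have an 11 mm bore in a white hub, weigh about 40 g and stand on edge in the trough in any order, 1 to 5 mm apart. They can slide along it, lean a little or be lifted, but not go down. Centre 54.4 mm above the table.
- wheel_brown_center (a point): Centre of the bore of the loose brown wheel, 58.6 mm diameter, 10 mm thick, otherwise as the green one; being worn it stands lower, centre 53.4 mm above the table.
- wheel_grey_center (a point): Centre of the bore of the loose dark grey wheel, 57.2 mm diameter, 10 mm thick, otherwise as the green one; worn most, centre 52.4 mm above the table.
- wheel_green: The green wheel; its origin is the centre of the bore, x along the bore.
- wheel_brown: The brown wheel; its origin is the centre of the bore, x along the bore.
- wheel_grey: The dark grey wheel; its origin is the centre of the bore, x along the bore.
- stand_axis (a point): Point of the fixed arbor stand midway between its two V posts, on the axis of an arbor lying in them, 58 mm above the table; x along the arbor towards its tip. Posts 8 mm thick at x = -71.5 (takes the rear journal) and +71.5 mm (takes the shaft near the tip); V notches 90 degrees, 28 mm wide at the mouth. Lying right, the grip centre is at x = -39.5, the wheels between flange and front post.
- stand: The same stand; origin on the table under its middle, same axes. Base 170 x 70 x 8 mm.
- beaker: Bystander: glass beaker 68 mm diameter, 85 mm high; origin at the centre of its underside.
- jar: Bystander: closed white paste jar 52 mm diameter, 55 mm high; origin at the centre of its underside.
- cast: Bystander: plaster dental cast 62 x 66 x 32 mm; origin at the centre of its underside.
- stop: Fixed steel end stop clamped across the trough behind the wheels, 2 to 16 mm from the last one; origin at table height below the face that the wheels come up against, x as the trough. 86 mm high; the arbor's shaft passes through a 16 mm wide slot in its middle, open above (slot floor 40 mm above the table). Rigid.
Mind the look-alikes: they are no part of the job. There is more than one size of the arbor; the one meant has the size given above. Leave any orange look-alike of the stand alone.

How it is judged:
By the outcome, as a careful person would: the job done as asked, in the order asked, and still so for the second after the job is handed in, with the robot touching nothing.
It also fails if it takes over 72 s, if anything falls off the work surface, if the arm or the gripper's body presses on something with over 40 N, if the wrist force passes 120 N, or if a joint passes its speed limit or range.

## Robot

A 6-joint arm with a two-finger parallel gripper is mounted at the origin on the work surface. World frame = base frame: x ahead of the robot, y to its left, z up, the work surface at z = 0. Lengths are in m, angles in rad, forces in N, time in s.
With the tool pointing down it reaches from about 0.325 to 0.925 m from the base axis. Payload 3.1 kg.
Tool frame: the origin (TCP) lies between the finger pads; the fingertips stand 14 mm ahead of it and the grasp point (between the pads) lies 5 mm behind it (manip.tcp_to_tips is the distance from the TCP to the fingertips, in m); x points along the fingers, y is the direction in which the jaws open and shut, and the axes are right-handed (so a half turn about x gives the same grasp; the last joint's range is limited). The gripper opens to 85 mm and grips with 20 to 120 N. Pads are 22 mm wide; open, the fingers measure 114 mm over their backs; the gripper's body (76 mm by 85 mm) begins 54 mm behind the grasp point. The pads swing forward as they close: fully open they stand 13 mm farther back than shut.
Start: joints at [-1.407, 0.217, 1.613, -0, 1.311, -0.112], TCP at [0.17, -0.601, 0.245] pointing down, gripper open.
Joint ranges: [-2.75, 2.75], [-0.78, 2.1], [0.31, 2.55], [-1.13, 4.27], [0.13, 2.63], [-2.58, 2.58]. Speed limits (rad/s): [2.79, 2.79, 3.14, 3.14, 3.14, 3.14].

## Interface

Orientations are given as a rotation vector (axis times angle).
In Python, from station import telemetry, cams, manip gives the robot as it stands.
- The arm moves only by the tool move_arm, never from a script. Its argument "deltas" is a list of rows, each a list of 5 numbers: the finger opening in cm, from 0 to 8.54, then the shift along the world's x, y, z in cm, then the turn about the world's z in rad. In form: [[hand, x, y, z, roll], ...]. A call has 1 to 12 rows; each row shifts and turns the pose as measured when the row begins; what a row does not reach is not made up. A row lasts 1/8 s, in which the tool goes at most 62.5 mm and 10.7 degrees, less where a joint would pass 70% of its speed; a pose out of reach is approached as far as the arm can. A call with a gripper value outside its range is refused whole. The fingers move at their own pace and stop on an object; "grip_force" is the grip in N (left out, the last holds). Time passes only in rows, so rows that do not move let the fingers close. It gives the time, the measured TCP pose, the force and the opening at its end, in the units of the state.
- telemetry.sense(): the state, without advancing time (a new reading comes with each control period).
- cams.snapshot(name): name is "scene" or "top" or "wrist"; returns the picture (384x512x3 uint8, blue, green, red); there is no depth.
- cams.calibration(name): a dict with "intrinsics" (3x3 intrinsics, pixels), "distortion" ([k1, k2, p1, p2, k3] as OpenCV has them; the pictures are not rectified), "world_from_camera" (4x4, takes a point from camera to world coordinates). Camera axes: x right, y down, z forward; pixel columns grow to the right and rows downward; lengths in m; the calibration is good to about 2 mm. A picture is of the moment at which its call begins: read the wrist's pose just before it. calibration takes no time and is no camera call; for the wrist camera it gives the pose at the moment of the call.
- manip.job_done(): hands the job in, once; it reports no verdict.
The state is a dict: "time": time; "qpos": joint angles; "joint_velocities": joint speeds; "effort": joint torques, N m; "ee_pos": TCP position; "orientation": TCP orientation; "wrist_force": force on the tool from outside, world axes, zero at the start; "ft_torque": the same for the moment, N m; "gripper_width": finger opening in m.
Only numpy, scipy, OpenCV 4.12 (cv2) and the standard library are available. Lean on these libraries where they do the work, as an engineer would, in place of code of your own. Each camera call takes 0.05 s, during which the arm holds its last target.

## Working session

There is one attempt and no reset: what is moved stays moved. The work goes in short steps, Python scripts to look and compute and a tool call to move; the robot and the scene stay as the last step left them, time stands still between calls to the robot, and variables do not carry over. Pictures are saved under pics/ and viewed, and the job is handed in when it is done.

Besides the shell and the picture viewer there is one more tool, called after ">>>" as name([rows], argument=value, ...), one row to a line, values as JSON. move_arm: Moves the arm, as the interface text tells. Its arguments: {"type":"object","properties":{"deltas":{"type":"array","items":{"type":"array","items":{"type":"number"}}},"grip_force":{"type":"number"}},"required":["deltas"]}

```bash
ls; mkdir -p pics; python3 - <<'E'
from station import telemetry, cams, manip
import cv2,numpy as np
print(telemetry.sense())
for n in ["scene","top","wrist"]:
    c=cams.calibration(n); im=cams.snapshot(n); cv2.imwrite(f"pics/{n}0.png",im)
    print(n,np.round(c["intrinsics"],1).tolist(),np.round(c["distortion"],4).tolist() if True else 0,np.round(c["world_from_camera"],3).tolist())
E
```

```text
pics
{'time': 0.0, 'qpos': array([-1.40720916e+00,  2.17766073e-01,  1.61492837e+00,  8.83948583e-06,
        1.31129650e+00, -1.12194498e-01]), 'joint_velocities': array([-3.17794342e-04,  1.55809149e-03, -3.15890961e-04,  8.69570280e-04,
       -3.06564689e-04,  4.97803064e-05]), 'effort': array([ 3.09319021e-04, -3.96843696e+01, -3.03855658e+01, -1.48807349e-04,
        9.81867401e-03, -3.01883787e-06]), 'ee_pos': array([ 0.17008625, -0.60060117,  0.24396385]), 'orientation': array([ 2.07478088,  0.29043699, -2.07489207]), 'wrist_force': array([ 0.00537851, -0.68457407,  0.20017723]), 'ft_torque': array([-0.00508081,  0.00120307,  0.04104377]), 'gripper_width': 0.08544006584640743}
scene [[378.4, 0.0, 248.6], [0.0, 378.4, 192.4], [0.0, 0.0, 1.0]] [-0.1173, 0.0, 0.0, 0.0, 0.0] [[0.652, 0.653, -0.385, 0.956], [0.758, -0.556, 0.341, -0.347], [0.009, -0.514, -0.858, 0.935], [0.0, 0.0, 0.0, 1.0]]
top [[468.8, 0.0, 258.7], [0.0, 468.8, 195.1], [0.0, 0.0, 1.0]] [-0.0469, 0.0, 0.0, 0.0, 0.0] [[-0.028, -0.997, 0.075, 0.434], [-0.999, 0.029, 0.023, -0.02], [-0.025, -0.074, -0.997, 1.441], [0.0, 0.0, 0.0, 1.0]]
wrist [[326.0, 0.0, 256.7], [0.0, 326.0, 188.9], [0.0, 0.0, 1.0]] [-0.0215, 0.0, 0.0, 0.0, 0.0] [[0.272, -0.91, -0.314, 0.251], [-0.962, -0.258, -0.087, -0.579], [-0.002, 0.326, -0.945, 0.373], [0.0, 0.0, 0.0, 1.0]]
```

View pics/scene0.png

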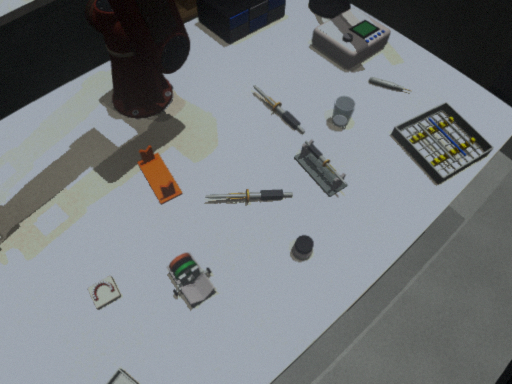

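View pics/top0.png

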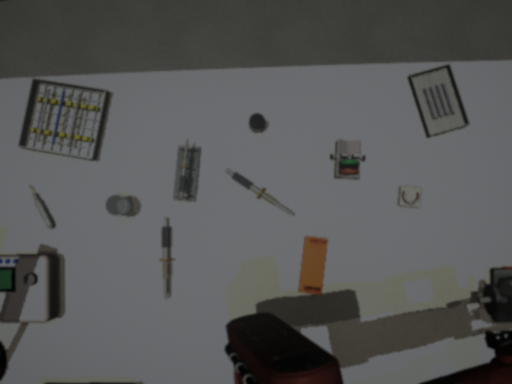

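View pics/wrist0.png

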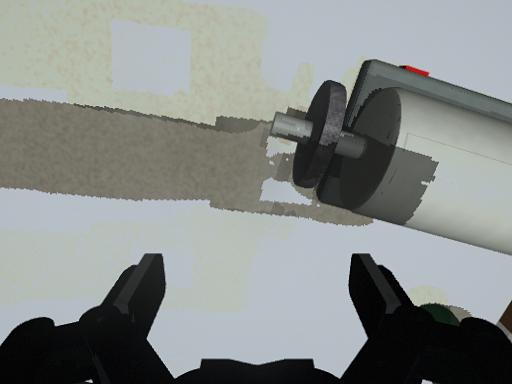

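The target arbor is in the grey stand: top (187,172), scene (322,168). The trough is at top (347,160), scene (190,280). Other arbors on the table are decoys. Next I'll zoom in.

```bash
cat > h.py <<'E'
import numpy as np,cv2
from station import telemetry,cams,manip
def ray(cal,uv):
    K=np.array(cal["intrinsics"]);d=np.array(cal["distortion"]);T=np.array(cal["world_from_camera"])
    p=cv2.undistortPoints(np.array([[uv]],float),K,d)[0,0]
    r=T[:3,:3]@np.array([p[0],p[1],1.]);return T[:3,3],r/np.linalg.norm(r)
def plane(cal,uv,z):
    o,r=ray(cal,uv);return o+r*(z-o[2])/r[2]
def proj(cal,P):
    T=np.linalg.inv(np.array(cal["world_from_camera"]))
    q=(T[:3,:3]@np.atleast_2d(P).T).T+T[:3,3]
    return cv2.projectPoints(q.astype(float),np.zeros(3),np.zeros(3),np.array(cal["intrinsics"]),np.array(cal["distortion"]))[0][:,0]
def crop(im,x0,y0,x1,y1,f,name):
    c=cv2.resize(im[y0:y1,x0:x1],None,fx=f,fy=f,interpolation=cv2.INTER_CUBIC)
    cv2.imwrite(name,c)
E
python3 - <<'E'
from h import *
t=cv2.imread("pics/top0.png");s=cv2.imread("pics/scene0.png")
a=[cv2.resize(np.clip(i.astype(float)*g,0,255).astype(np.uint8),(400,300),interpolation=cv2.INTER_CUBIC) for i,g in [(t[130:211,135:243],1.6),(t[120:201,295:403],1.6),(s[130:205,280:380],1.3),(s[240:315,145:245],1.3)]]
cv2.imwrite("pics/z.png",np.vstack([np.hstack(a[:2]),np.hstack(a[2:])]))
c=cams.calibration("top");
print(plane(c,(187,140),.058),plane(c,(186,200),.058),plane(c,(347,172),.05),plane(c,(347,145),.05))
c=cams.calibration("scene");print(plane(c,(322,168),.058),plane(c,(185,268),.05))
E
```

```text
[0.70955952 0.22176061 0.058     ] [0.52919829 0.22755535 0.058     ] [ 0.59919926 -0.25352557  0.05      ] [ 0.68047552 -0.25702391  0.05      ]
[0.63667892 0.21348036 0.058     ] [ 0.62201507 -0.25384086  0.05      ]
```

View pics/z.png

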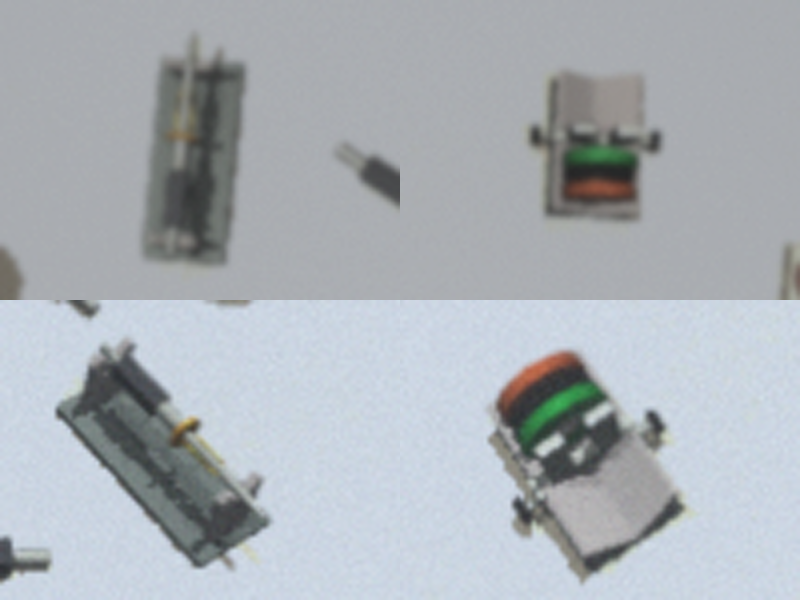

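```bash
python3 - <<'E'
from h import *
s=telemetry.sense();R=cv2.Rodrigues(s["orientation"])[0];print(R.round(3),s["time"])
c=cams.calibration("wrist");T=np.array(c["world_from_camera"]);print((R.T@(T[:3,3]-s["ee_pos"])).round(4),(R.T@T[:3,:3]).round(3))
# stand axis direction from top: grip and tip centres
c=cams.calibration("top")
f=108/400
for n,(u,v),z in [("griprear",(172,228),.058),("flange",(183,135),.058),("tip",(194,38),.058)]:
    print(n,plane(c,(135+u*f,130+v*f),z).round(4))
for n,(u,v),z in [("L",(548,70),.043),("R",(643,74),.043),("Ln",(547,215),.043),("Rn",(638,217),.043)]:
    print(n,plane(c,(295+(u-400)*f,120+v*f),z).round(4))
E
```

```text
[[-0.     0.272 -0.962]
 [ 0.002 -0.962 -0.272]
 [-1.    -0.002 -0.   ]] 0.15
[-0.1287  0.0005 -0.0837] [[-0.    -0.326  0.945]
 [ 1.    -0.     0.   ]
 [ 0.     0.945  0.326]]
griprear [0.5548 0.2408 0.058 ]
flange [0.6298 0.2307 0.058 ]
tip [0.7087 0.2206 0.058 ]
L [ 0.7014 -0.2228  0.043 ]
R [ 0.6958 -0.2998  0.043 ]
Ln [ 0.5829 -0.2172  0.043 ]
Rn [ 0.5791 -0.2905  0.043 ]
```

>>> move_arm([
  [8.5, 4.8, 3.5, 0, -0.03],
  [8.5, 4.8, 3.5, 0, -0.03],
  [8.5, 4.8, 3.5, 0, -0.03],
  [8.5, 4.8, 3.5, 0, -0.03],
  [8.5, 4.8, 3.5, 0, -0.03],
  [8.5, 4.8, 3.5, 0, -0.03],
  [8.5, 4.8, 3.5, 0, -0.03],
  [8.5, 4.8, 3.5, 0, -0.03],
  [8.5, 4.8, 3.5, 0, -0.03],
  [8.5, 4.8, 3.5, 0, -0.03],
  [8.5, 0, 0, 0, 0],
])

```text
time: 1.52
ee_pos: [0.6605, -0.2365, 0.2393]
orientation: [-2.197, 0.038, 2.203]
wrist_force: [-0.3, -0.8, -1.2]
gripper_width: 0.0852
```

```bash
python3 - <<'E'
from h import *
import json
s=telemetry.sense();c=cams.calibration("wrist");im=cams.snapshot("wrist");cv2.imwrite("pics/w1.png",im)
json.dump({k:np.array(v).tolist() for k,v in c.items()},open("w1.json","w"))
print(s["time"],s["ee_pos"],s["qpos"].round(3),cv2.Rodrigues(s["orientation"])[0].round(3))
E
```

```text
1.525 [ 0.66051732 -0.23646619  0.23926761] [-0.445  0.383  1.416  0.003  1.346  1.164] [[-0.003 -0.039 -0.999]
 [ 0.004 -0.999  0.039]
 [-1.    -0.004  0.003]]
```

View pics/w1.png

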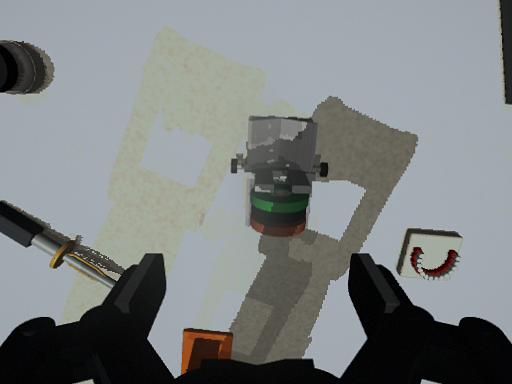

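```bash
python3 - <<'E'
from h import *
im=cv2.imread("pics/w1.png");crop(im,220,105,345,245,4.2,"pics/w1z.png")
E
```

```text
(no output)
```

View pics/w1z.png

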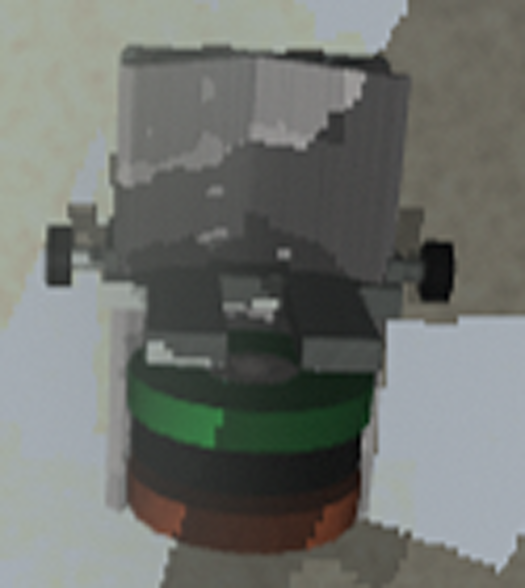

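```bash
python3 - <<'E'
from h import *
import json
c=json.load(open("w1.json"))
def p(u,v,z): return plane(c,(220+u/4.2-.4,105+v/4.2-.4),z).round(4)
print("V far",p(254,58,.012),"V mid",p(250,190,.012))
for n,l,r,v,z in [("green",127,373,390,.0544),("green2",127,371,425,.0544),("grey",132,362,455,.0524),("brown",128,359,505,.0534),("plate far",121,408,68,.043),("stop",147,378,345,.086),("slot",226,302,337,.086),("plate mid",113,393,240,.043)]:
    a,b=p(l,v,z),p(r,v,z);print(n,a,b,(a+b)/2,np.linalg.norm(a-b))
E
```

```text
V far [ 0.7003 -0.2629  0.012 ] V mid [ 0.666  -0.2613  0.012 ]
green [ 0.6268 -0.228   0.0544] [ 0.6245 -0.2881  0.0544] [ 0.62565 -0.25805  0.0544 ] 0.060143993881351124
green2 [ 0.6176 -0.2276  0.0544] [ 0.6153 -0.2877  0.0544] [ 0.61645 -0.25765  0.0544 ] 0.06014399388135113
grey [ 0.6086 -0.2283  0.0524] [ 0.6064 -0.2858  0.0524] [ 0.6075  -0.25705  0.0524 ] 0.05754207156507315
brown [ 0.5954 -0.2268  0.0534] [ 0.5932 -0.2851  0.0534] [ 0.5943  -0.25595  0.0534 ] 0.05834149466717494
plate far [ 0.703  -0.2298  0.043 ] [ 0.7005 -0.297   0.043 ] [ 0.70175 -0.2634   0.043  ] 0.06724648689708629
stop [ 0.6489 -0.2341  0.086 ] [ 0.647  -0.2842  0.086 ] [ 0.64795 -0.25915  0.086  ] 0.05013601499919993
slot [ 0.6501 -0.2513  0.086 ] [ 0.6495 -0.2678  0.086 ] [ 0.6498  -0.25955  0.086  ] 0.016510905486980375
plate mid [ 0.6617 -0.2259  0.043 ] [ 0.6591 -0.2942  0.043 ] [ 0.6604  -0.26005  0.043  ] 0.0683494696394932
```

>>> move_arm([
  [8.5, -0.1, 5.8, 0, -0.01],
  [8.5, -0.1, 5.8, 0, -0.01],
  [8.5, -0.1, 5.8, 0, -0.01],
  [8.5, -0.1, 5.8, 0, -0.01],
  [8.5, -0.1, 5.8, 0, -0.01],
  [8.5, -0.1, 5.8, 0, -0.01],
  [8.5, -0.1, 5.8, 0, -0.01],
  [8.5, -0.1, 5.8, 0, -0.02],
  [8.5, 0, 0, 0, 0],
])

```text
time: 2.7
ee_pos: [0.6421, 0.2222, 0.237]
orientation: [-2.133, 0.166, 2.154]
wrist_force: [0.5, 0.1, 0.4]
gripper_width: 0.085
```

```bash
cat > shot.py <<'E'
import sys
from h import *
import json
n=sys.argv[1]
s=telemetry.sense();c=cams.calibration("wrist");im=cams.snapshot("wrist");cv2.imwrite(f"pics/{n}.png",im)
json.dump({k:np.array(v).tolist() for k,v in c.items()},open(f"{n}.json","w"))
R=cv2.Rodrigues(s["orientation"])[0]
print(s["time"],s["ee_pos"],s["qpos"].round(3),"yaw",np.arctan2(-R[1,2],-R[0,2]).round(4),"F",s["wrist_force"].round(2),s["gripper_width"])
E
python3 shot.py w2
```

```text
2.7 [0.64213649 0.22215308 0.23696316] [0.23  0.342 1.474 0.    1.335 1.952] yaw -0.1518 F [0.54 0.08 0.45] 0.08502847997748914
```

View pics/w2.png

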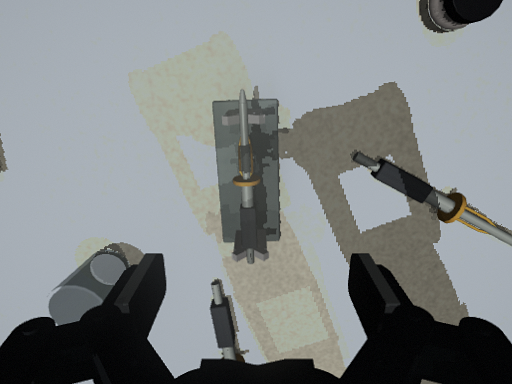

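```bash
python3 - <<'E'
from h import *
im=cv2.imread("pics/w2.png");crop(im,195,80,315,275,3,"pics/w2z.png")
E
```

```text
(no output)
```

View pics/w2z.png

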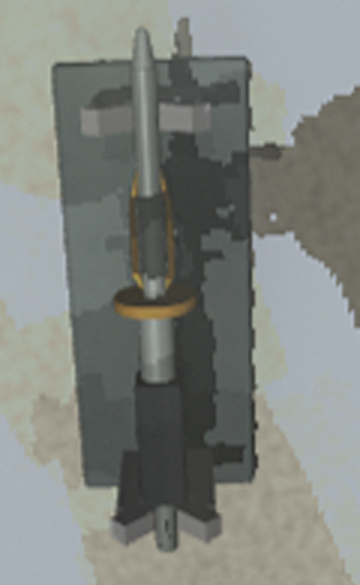

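```bash
python3 - <<'E'
from h import *
import json
c=json.load(open("w2.json"))
def p(u,v,z): return plane(c,(195+u/3-.33,80+v/3-.33),z).round(4)
for n,u,v,z in [("tip",142,30,.058),("shaft at post",146,125,.058),("flange L",113,300,.058),("flange R",196,300,.058),("gripfrontTop L",134,381,.066),("gripfrontTop R",182,381,.066),("journal end",168,547,.058),
 ("shaft mid behind flange",158,350,.058),("gripMid",159.5,430,.066),
 ("base fl",53,63,.008),("base fr",249,56,.008),("base rr",254,480,.008),("base rl",83,487,.008),("post front L",82,120,.062),("post front R",210,112,.062),("rpost L",112,530,.062),("rpost R",221,530,.062)]:
    print(n,p(u,v,z))
E
```

```text
tip [0.7143 0.2232 0.058 ]
shaft at post [0.6862 0.2267 0.058 ]
flange L [0.6316 0.2468 0.058 ]
flange R [0.6274 0.2198 0.058 ]
gripfrontTop L [0.6053 0.2439 0.066 ]
gripfrontTop R [0.6029 0.2283 0.066 ]
journal end [0.5361 0.2437 0.058 ]
shaft mid behind flange [0.6119 0.235  0.058 ]
gripMid [0.5864 0.2385 0.066 ]
base fl [0.7062 0.2585 0.008 ]
base fr [0.698  0.1896 0.008 ]
base rr [0.531  0.2095 0.008 ]
base rl [0.5386 0.2794 0.008 ]
post front L [0.6912 0.2455 0.062 ]
post front R [0.6877 0.2065 0.062 ]
rpost L [0.5485 0.2618 0.062 ]
rpost R [0.5425 0.2236 0.062 ]
```

>>> move_arm([
  [6, -3.1, 0.8, 0, 0.016],
  [6, -3.1, 0.8, 0, 0.016],
  [6, 0, 0, -3.0, 0],
  [6, 0, 0, -5, 0],
  [6, 0, 0, -5, 0],
  [6, 0, 0, 0, 0],
])

```text
time: 3.5
ee_pos: [0.5803, 0.2191, 0.1056]
orientation: [-2.149, 0.158, 2.163]
wrist_force: [-0.7, -0.6, -0.8]
gripper_width: 0.06
```

```bash
python3 shot.py w3
```

```text
3.5 [0.58032195 0.2191077  0.10561416] [ 0.252  0.362  1.714 -0.009  1.076  1.963] yaw -0.1362 F [-0.65 -0.61 -0.82] 0.06003063576668615
```

View pics/w3.png

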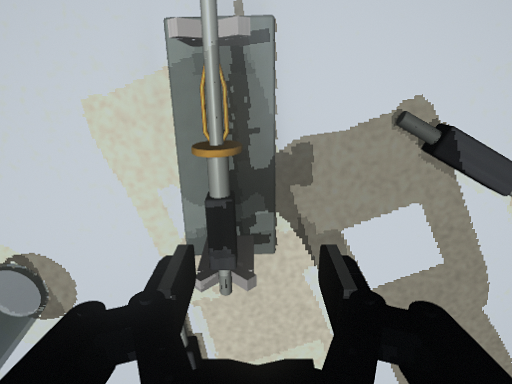

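>>> move_arm([
  [6, -0.1, 2.0, 0, 0.014],
  [6, 0, 0, 0, 0],
])

```text
time: 3.8
ee_pos: [0.586, 0.2406, 0.1146]
orientation: [-2.169, 0.14, 2.152]
wrist_force: [0.4, -0.8, 1.2]
gripper_width: 0.0599
```

```bash
python3 shot.py w4; python3 - <<'E'
from h import *
im=cv2.imread("pics/w4.png");crop(im,150,0,350,384,1.5,"pics/w4z.png")
E
```

```text
3.8 [0.58598857 0.24055658 0.11455254] [ 0.282  0.367  1.688 -0.009  1.082  1.981] yaw -0.1236 F [ 0.38 -0.83  1.19] 0.05993885148088776
```

View pics/w4.png

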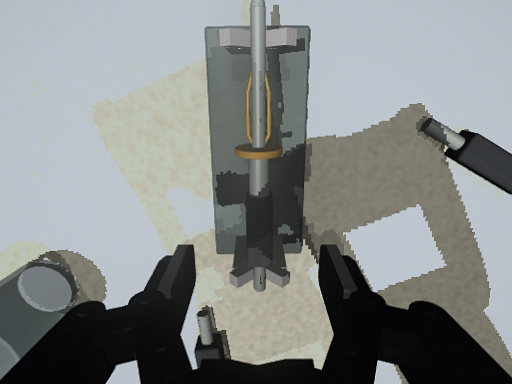

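>>> move_arm([
  [6, -0.3, -0.1, -2, 0],
  [6, -0.2, 0, -2, 0],
  [6, -0.1, 0, -1, 0],
  [6, 0, 0, 0, 0],
])

```text
time: 4.35
ee_pos: [0.5797, 0.2393, 0.0622]
orientation: [-2.171, 0.139, 2.15]
wrist_force: [-0.9, -0.5, -0.3]
gripper_width: 0.0599
```

```bash
python3 shot.py w5
```

```text
4.35 [0.57973748 0.23933738 0.06223823] [ 0.284  0.425  1.722 -0.011  0.987  1.983] yaw -0.1226 F [-0.91 -0.47 -0.3 ] 0.05989440570137156
```

>>> move_arm([
  [6, 0, 0, -0.9, 0],
  [6, 0, 0, 0, 0],
  [6, 0, 0, 0, 0],
])

```text
time: 4.78
ee_pos: [0.5811, 0.2396, 0.054]
orientation: [-2.174, 0.138, 2.147]
wrist_force: [0.0, 0.3, 0.5]
gripper_width: 0.06
```

```bash
cat > st.py <<'E'
from h import *
s=telemetry.sense();R=cv2.Rodrigues(s["orientation"])[0]
print(s["time"],"pos",s["ee_pos"].round(4),"yaw",np.arctan2(-R[1,2],-R[0,2]).round(4),"pitch(z of -z)",(-R[2,2]).round(4),"roll",R[2,1].round(4),"F",s["wrist_force"].round(2),"T",s["ft_torque"].round(3),"w",round(s["gripper_width"],4),"q",s["qpos"].round(3))
E
python3 st.py; python3 shot.py w6
```

```text
4.775 pos [0.5811 0.2396 0.054 ] yaw -0.1228 pitch(z of -z) 0.0126 roll 0.0043 F [0.04 0.34 0.5 ] T [-0.028 -0.     0.018] w 0.06 q [ 0.284  0.438  1.723 -0.011  0.971  1.983]
4.775 [0.5811361  0.23960669 0.05401854] [ 0.284  0.438  1.723 -0.011  0.971  1.983] yaw -0.1228 F [0.04 0.34 0.5 ] 0.05997349060557744
```

View pics/w6.png

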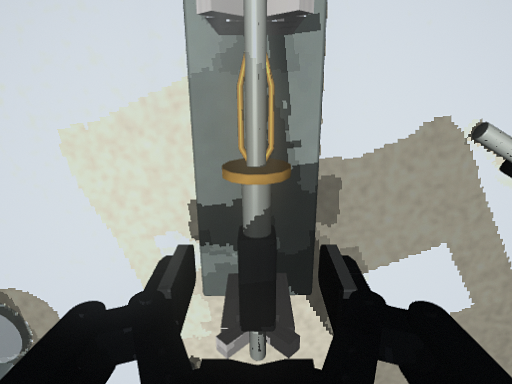

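>>> move_arm([
  [1.0, 0, 0, 0, 0],
  [1.0, 0, 0, 0, 0],
  [1.0, 0, 0, 0, 0],
  [1.0, 0, 0, 0, 0],
  [1.0, 0, 0, 0, 0],
], grip_force=100)

```text
time: 5.45
ee_pos: [0.5815, 0.2396, 0.0551]
orientation: [-2.175, 0.138, 2.146]
wrist_force: [0.2, 0.3, 0.2]
gripper_width: 0.0143
```

```bash
python3 st.py; python3 shot.py w7
```

```text
5.45 pos [0.5815 0.2396 0.0551] yaw -0.1219 pitch(z of -z) 0.0137 roll 0.0044 F [0.23 0.29 0.25] T [-0.034  0.006  0.133] w 0.0143 q [ 0.284  0.437  1.722 -0.011  0.972  1.983]
5.45 [0.58154944 0.23956822 0.05506387] [ 0.284  0.437  1.722 -0.011  0.972  1.983] yaw -0.1219 F [0.23 0.29 0.25] 0.014297303723568928
```

View pics/w7.png

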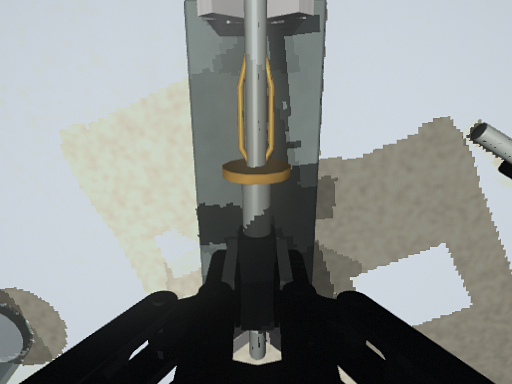

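>>> move_arm([
  [1.0, 0, 0, 0.5, 0],
  [1.0, 0, 0, 1, 0],
  [1.0, 0, 0, 2, 0],
  [1.0, 0, 0, 2.5, 0],
  [1.0, 0, 0, 2.5, 0],
  [1.0, 0, 0, 2, 0],
  [1.0, 0, 0, 1, 0],
  [1.0, 0, 0, 0, 0],
])

```text
time: 6.5
ee_pos: [0.5807, 0.2396, 0.1787]
orientation: [-2.175, 0.137, 2.144]
wrist_force: [0.6, -1.0, -2.2]
gripper_width: 0.0145
```

```bash
python3 st.py
```

```text
6.5 pos [0.5807 0.2396 0.1787] yaw -0.1229 pitch(z of -z) 0.0147 roll 0.0031 F [ 0.62 -0.96 -2.17] T [-0.002  0.06  -0.012] w 0.0145 q [ 0.284  0.279  1.669 -0.009  1.182  1.981]
```

>>> move_arm([
  [1.0, -0.7, -2.4, 0, 0.005],
  [1.0, -1.4, -4.8, 0, 0.005],
  [1.0, -1.4, -4.8, 0, 0.005],
  [1.0, -1.4, -4.8, 0, 0.005],
  [1.0, -1.4, -4.8, 0, 0.005],
  [1.0, -1.4, -4.8, 0, 0.005],
  [1.0, -1.4, -4.8, 0, 0.005],
  [1.0, -1.4, -4.8, 0, 0.005],
  [1.0, -1.4, -4.8, 0, 0.005],
  [1.0, -1.4, -4.8, 0, 0.005],
  [1.0, -0.7, -2.4, 0, 0.005],
  [1.0, 0, 0, 0, 0],
])

```text
time: 8.0
ee_pos: [0.4262, -0.252, 0.1663]
orientation: [-2.185, 0.071, 2.193]
wrist_force: [-0.6, -0.6, -1.6]
gripper_width: 0.0144
```

```bash
python3 st.py; python3 shot.py w8
```

```text
8.0 pos [ 0.4262 -0.252   0.1663] yaw -0.064 pitch(z of -z) -0.0039 roll 0.0007 F [-0.6  -0.55 -1.58] T [ 0.035  0.082 -0.011] w 0.0144 q [-0.674  0.026  1.982 -0.003  1.136  0.962]
8.0 [ 0.42621773 -0.25200504  0.1663298 ] [-0.674  0.026  1.982 -0.003  1.136  0.962] yaw -0.064 F [-0.6  -0.55 -1.58] 0.014403276694835652
```

View pics/w8.png

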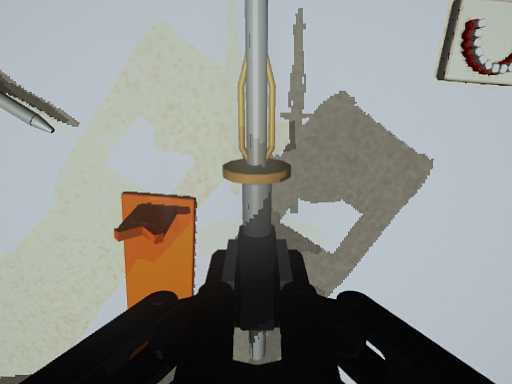

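>>> move_arm([
  [1.0, 0, 0.4, -1, -0.002],
  [1.0, 0, 0.4, -2, -0.002],
  [1.0, 0, 0, -2, 0],
  [1.0, 0, 0, -2, 0],
  [1.0, 0, 0, -1, 0],
  [1.0, 0, 0, 0, 0],
  [1.0, 0, 0, 0, 0],
])

```text
time: 8.93
ee_pos: [0.4264, -0.2328, 0.0799]
orientation: [-2.18, 0.056, 2.199]
wrist_force: [0.1, -0.6, -2.5]
gripper_width: 0.0141
```

```bash
python3 st.py
```

```text
8.925 pos [ 0.4264 -0.2328  0.0799] yaw -0.0573 pitch(z of -z) -0.0086 roll -0.0056 F [ 0.07 -0.58 -2.5 ] T [-0.007  0.005  0.013] w 0.0141 q [-0.644  0.144  2.046 -0.     0.962  0.984]
```

>>> move_arm([
  [1.0, -3, -1.1, 0, -0.012],
])

```text
time: 9.05
ee_pos: [0.3984, -0.2446, 0.0813]
orientation: [-2.18, 0.069, 2.191]
wrist_force: [-0.1, 0.0, -2.2]
gripper_width: 0.0139
```

```bash
python3 st.py
```

```text
9.05 pos [ 0.3984 -0.2446  0.0813] yaw -0.067 pitch(z of -z) -0.0051 roll -0.0035 F [-0.05  0.01 -2.21] T [-0.018  0.094 -0.047] w 0.0139 q [-0.701  0.102  2.09  -0.     0.955  0.937]
```

>>> move_arm([
  [1.0, 0, 0, 0, 0],
])

```text
time: 9.18
ee_pos: [0.3975, -0.2448, 0.0817]
orientation: [-2.179, 0.071, 2.191]
wrist_force: [0.1, 0.3, -1.8]
gripper_width: 0.014
```

```bash
python3 st.py
```

```text
9.175 pos [ 0.3975 -0.2448  0.0817] yaw -0.0685 pitch(z of -z) -0.0053 roll -0.0033 F [ 0.15  0.33 -1.76] T [0.042 0.055 0.028] w 0.014 q [-7.020e-01  1.000e-01  2.092e+00 -1.000e-03  9.560e-01  9.370e-01]
```

>>> move_arm([
  [1.0, 0, 0, 0, 0],
])

```text
time: 9.3
ee_pos: [0.3985, -0.2455, 0.0828]
orientation: [-2.182, 0.073, 2.188]
wrist_force: [1.7, 0.1, -1.2]
gripper_width: 0.0142
```

```bash
python3 st.py
```

```text
9.3 pos [ 0.3985 -0.2455  0.0828] yaw -0.0691 pitch(z of -z) -0.0028 roll -0.0019 F [ 1.65  0.07 -1.22] T [ 0.038  0.042 -0.004] w 0.0142 q [-0.702  0.099  2.09  -0.     0.956  0.938]
```

```bash
python3 st.py; for i in 1 2 3; do python3 shot.py n$i >/dev/null; python3 st.py; done
```

```text
9.3 pos [ 0.3985 -0.2455  0.0828] yaw -0.0691 pitch(z of -z) -0.0028 roll -0.0019 F [ 1.65  0.07 -1.22] T [ 0.038  0.042 -0.004] w 0.0142 q [-0.702  0.099  2.09  -0.     0.956  0.938]
9.35 pos [ 0.3984 -0.2454  0.0827] yaw -0.0687 pitch(z of -z) -0.0034 roll -0.0021 F [-0.18 -0.57 -2.14] T [ 0.023  0.04  -0.011] w 0.0141 q [-0.702  0.099  2.09  -0.     0.956  0.938]
9.4 pos [ 0.3984 -0.2452  0.0825] yaw -0.0684 pitch(z of -z) -0.0037 roll -0.0023 F [ 0.11  0.58 -1.45] T [ 0.015  0.015 -0.048] w 0.0145 q [-0.702  0.1    2.09  -0.     0.956  0.938]
9.45 pos [ 0.3982 -0.245   0.0823] yaw -0.0682 pitch(z of -z) -0.0042 roll -0.0026 F [-0.83 -0.42 -1.53] T [-0.046  0.116  0.024] w 0.0139 q [-0.702  0.1    2.09  -0.     0.956  0.938]
```

>>> move_arm([
  [1.0, -1.5, 0, 0, 0],
  [1.0, -1.5, 0, 0, 0],
  [1.0, 0, 0, 0, 0],
])

```text
time: 9.82
ee_pos: [0.3662, -0.2444, 0.082]
orientation: [-2.18, 0.07, 2.191]
wrist_force: [0.8, 0.2, -1.3]
gripper_width: 0.014
```

```bash
python3 st.py; for i in 1 2 3; do python3 shot.py n$i >/dev/null; python3 st.py; done
```

```text
9.825 pos [ 0.3662 -0.2444  0.082 ] yaw -0.067 pitch(z of -z) -0.0052 roll -0.0031 F [ 0.76  0.24 -1.34] T [ 0.001  0.045 -0.03 ] w 0.014 q [-7.480e-01  4.400e-02  2.152e+00 -1.000e-03  9.520e-01  8.910e-01]
9.875 pos [ 0.3668 -0.2447  0.0822] yaw -0.0669 pitch(z of -z) -0.0043 roll -0.0026 F [-0.54 -0.3  -1.66] T [-0.003  0.043  0.039] w 0.0141 q [-7.470e-01  4.400e-02  2.151e+00 -1.000e-03  9.520e-01  8.910e-01]
9.925 pos [ 0.3674 -0.2449  0.0824] yaw -0.0667 pitch(z of -z) -0.0037 roll -0.0022 F [-0.8  -0.11 -2.19] T [0.013 0.112 0.03 ] w 0.0144 q [-7.47e-01  4.50e-02  2.15e+00 -1.00e-03  9.51e-01  8.91e-01]
9.975 pos [ 0.3678 -0.2451  0.0826] yaw -0.0665 pitch(z of -z) -0.0034 roll -0.002 F [-0.01  0.38 -2.39] T [-0.008  0.049  0.013] w 0.0143 q [-7.470e-01  4.500e-02  2.149e+00 -1.000e-03  9.510e-01  8.910e-01]
```

>>> move_arm([
  [1.0, 0, 0, 1.5, 0],
  [1.0, 0, 0, 2.5, 0],
  [1.0, 0, 0, 2.5, 0],
  [1.0, 0, 0, 2.5, 0],
  [1.0, 0, 0, 1.5, 0],
  [1.0, 0, 0, 0.5, 0],
  [1.0, 0, 0, 0, 0],
])

```text
time: 10.85
ee_pos: [0.3695, -0.2456, 0.2006]
orientation: [-2.189, 0.072, 2.188]
wrist_force: [-0.1, -0.4, -3.0]
gripper_width: 0.0141
```

```bash
python3 st.py
```

```text
10.85 pos [ 0.3695 -0.2456  0.2006] yaw -0.0651 pitch(z of -z) 0.0003 roll 0.0005 F [-0.15 -0.4  -2.95] T [0.012 0.073 0.042] w 0.0141 q [-0.745 -0.138  2.068 -0.     1.211  0.891]
```

>>> move_arm([
  [1.0, 0, 0, -5, 0],
  [1.0, 0, 0, -5, 0],
  [1.0, 0, 0, 0, 0],
  [1.0, 0, 0, 0, 0],
  [1.0, 0, 0, 0, 0],
])

```text
time: 11.48
ee_pos: [0.3699, -0.2458, 0.0993]
orientation: [-2.19, 0.073, 2.187]
wrist_force: [0.1, -0.2, -0.8]
gripper_width: 0.0143
```

```bash
python3 st.py; for i in 1 2; do python3 shot.py n$i >/dev/null; python3 st.py; done
```

```text
11.475 pos [ 0.3699 -0.2458  0.0993] yaw -0.065 pitch(z of -z) 0.0014 roll 0.0013 F [ 0.13 -0.15 -0.79] T [-0.002  0.075  0.014] w 0.0143 q [-0.745  0.015  2.14  -0.     0.984  0.891]
11.525 pos [ 0.3704 -0.2462  0.0997] yaw -0.0651 pitch(z of -z) 0.0025 roll 0.0022 F [ 0.99 -0.68 -1.39] T [-0.015  0.062 -0.011] w 0.0137 q [-0.745  0.015  2.14  -0.     0.984  0.891]
11.575 pos [ 0.3704 -0.2463  0.0998] yaw -0.0651 pitch(z of -z) 0.0028 roll 0.0024 F [-0.43 -0.26 -2.56] T [-0.007  0.068  0.019] w 0.0141 q [-0.745  0.015  2.14  -0.     0.983  0.891]
```

>>> move_arm([
  [1.0, 0, 0, 1.5, 0],
  [1.0, 0, 0, 2.5, 0],
  [1.0, 0, 0, 2.5, 0],
  [1.0, 0, 0, 1.5, 0],
  [1.0, 0, 0, 0.5, 0],
  [1.0, 0, 0, 0, 0],
  [1.0, 0, 0, -5, 0],
  [1.0, 0, 0, -5, 0],
  [1.0, 0, 0, 0, 0],
  [1.0, 0, 0, 0, 0],
  [1.0, 0, 0, 0, 0],
])

```text
time: 12.95
ee_pos: [0.3731, -0.2487, 0.0941]
orientation: [-2.207, 0.083, 2.18]
wrist_force: [-0.3, -0.3, -2.2]
gripper_width: 0.0142
```

```bash
python3 st.py; for i in 1 2; do python3 shot.py n$i >/dev/null; python3 st.py; done
```

```text
12.95 pos [ 0.3731 -0.2487  0.0941] yaw -0.0649 pitch(z of -z) 0.0129 roll 0.0105 F [-0.26 -0.31 -2.2 ] T [ 0.017  0.067 -0.009] w 0.0142 q [-0.745  0.025  2.143 -0.     0.957  0.891]
13.0 pos [ 0.3736 -0.2491  0.0946] yaw -0.0649 pitch(z of -z) 0.0142 roll 0.0115 F [ 0.55 -0.41 -1.69] T [0.01  0.075 0.001] w 0.0137 q [-0.745  0.024  2.142 -0.     0.957  0.891]
13.05 pos [ 0.3737 -0.2492  0.0947] yaw -0.0649 pitch(z of -z) 0.0145 roll 0.0118 F [-0.08 -0.05 -1.77] T [-0.011  0.118  0.024] w 0.0137 q [-0.745  0.024  2.142 -0.     0.957  0.891]
```

```bash
python3 - <<'E'
from h import *
s=telemetry.sense();R=cv2.Rodrigues(s["orientation"])[0];c=cams.calibration("wrist")
yaw=np.arctan2(-R[1,2],-R[0,2]);f=np.array([np.cos(yaw),np.sin(yaw),0])
for d in (.05,.07,.09,.1):
    print(d,proj(c,s["ee_pos"]+[0,0,.0029]+f*d).round(1))
im=cv2.imread("pics/n2.png");g=im.astype(int)
crop(im,190,0,330,260,2.3,"pics/n2z.png")
for r in (20,100,130):print(r,g[r,236:280].sum(1).tolist())
E
```

```text
0.05 [[255.2 165.8]]
0.07 [[255.2 114.9]]
0.09 [[255.1  58.9]]
0.1 [[255.   28.8]]
20 [576, 569, 569, 568, 566, 563, 566, 599, 550, 409, 403, 435, 464, 486, 500, 511, 548, 585, 595, 596, 595, 559, 512, 492, 478, 464, 450, 434, 410, 380, 322, 387, 596, 605, 600, 605, 605, 603, 605, 605, 605, 607, 606, 609]
100 [576, 499, 436, 456, 510, 487, 357, 337, 546, 502, 382, 400, 440, 465, 487, 498, 525, 575, 594, 595, 598, 576, 509, 487, 468, 456, 445, 417, 396, 361, 295, 580, 524, 386, 431, 505, 475, 430, 339, 590, 442, 398, 398, 397]
130 [574, 577, 444, 434, 480, 500, 458, 386, 387, 567, 422, 380, 416, 446, 472, 490, 502, 553, 587, 589, 592, 563, 505, 479, 459, 443, 429, 408, 379, 342, 293, 316, 303, 391, 443, 486, 450, 402, 312, 390, 402, 393, 389, 388]
```

View pics/n2z.png

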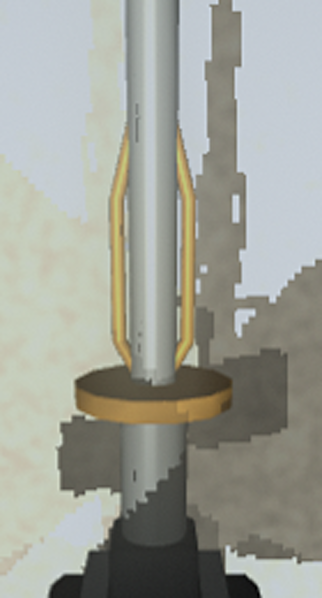

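>>> move_arm([
  [1.0, 2.8, 0.3, -2, -0.004],
  [1.0, 2.8, 0.3, -1.5, 0],
  [1.0, 0, 0, 0, 0],
])

```text
time: 13.42
ee_pos: [0.4344, -0.2461, 0.0638]
orientation: [-2.219, 0.098, 2.17]
wrist_force: [-0.2, 0.2, -1.0]
gripper_width: 0.0145
```

```bash
python3 st.py; for i in 1 2; do python3 shot.py n$i >/dev/null; python3 st.py; done
```

```text
13.425 pos [ 0.4344 -0.2461  0.0638] yaw -0.0698 pitch(z of -z) 0.023 roll 0.0181 F [-0.17  0.18 -0.97] T [-0.012  0.131  0.003] w 0.0145 q [-0.655  0.178  2.046 -0.003  0.889  0.988]
13.475 pos [ 0.4338 -0.2462  0.0641] yaw -0.0701 pitch(z of -z) 0.0227 roll 0.0182 F [-0.57  0.52 -2.49] T [0.075 0.081 0.041] w 0.0142 q [-0.655  0.176  2.047 -0.003  0.889  0.988]
13.525 pos [ 0.4332 -0.2462  0.0642] yaw -0.0706 pitch(z of -z) 0.0224 roll 0.0182 F [-0.97  1.76 -0.71] T [-0.029  0.097 -0.027] w 0.0144 q [-0.656  0.175  2.048 -0.004  0.89   0.988]
```

>>> move_arm([
  [1.0, 0, 0.24, -0.4, 0],
  [1.0, 0, 0, -0.4, 0],
  [1.0, 0, 0, -0.4, 0],
])

```text
time: 13.9
ee_pos: [0.4324, -0.2443, 0.0533]
orientation: [-2.22, 0.102, 2.169]
wrist_force: [-0.5, 0.0, -1.6]
gripper_width: 0.0142
```

```bash
python3 st.py; for i in 1 2; do python3 shot.py n$i >/dev/null; python3 st.py; done
```

```text
13.9 pos [ 0.4324 -0.2443  0.0533] yaw -0.0718 pitch(z of -z) 0.0242 roll 0.0197 F [-0.47  0.   -1.59] T [ 0.044  0.114 -0.013] w 0.0142 q [-0.654  0.191  2.056 -0.004  0.863  0.992]
13.95 pos [ 0.432  -0.2441  0.0527] yaw -0.0718 pitch(z of -z) 0.0232 roll 0.0191 F [-0.5   0.2  -2.09] T [0.021 0.122 0.014] w 0.0142 q [-0.654  0.192  2.057 -0.004  0.863  0.992]
14.0 pos [ 0.432  -0.244   0.0527] yaw -0.0717 pitch(z of -z) 0.0229 roll 0.0188 F [-0.16  0.17 -2.18] T [-0.053  0.12  -0.019] w 0.0143 q [-0.654  0.192  2.056 -0.004  0.864  0.992]
```

>>> move_arm([
  [1.0, 0, 0, 4, 0],
  [1.0, 0, 0, 4, 0],
  [1.0, 0, 0, 0, 0],
  [1.0, 0, 0, 0, 0],
  [1.0, 0, 0, 0, 0],
])

```text
time: 14.62
ee_pos: [0.4291, -0.2423, 0.1309]
orientation: [-2.21, 0.097, 2.174]
wrist_force: [-0.3, 0.3, -2.4]
gripper_width: 0.0146
```

```bash
python3 st.py; for i in 1 2; do python3 shot.py n$i >/dev/null; python3 st.py; done
```

```text
14.625 pos [ 0.4291 -0.2423  0.1309] yaw -0.0727 pitch(z of -z) 0.0169 roll 0.015 F [-0.26  0.25 -2.38] T [ 0.015  0.094 -0.001] w 0.0146 q [-0.655  0.056  2.027 -0.004  1.036  0.991]
14.675 pos [ 0.4287 -0.242   0.1306] yaw -0.0727 pitch(z of -z) 0.0159 roll 0.0143 F [-0.85 -0.68 -1.49] T [ 0.062  0.071 -0.028] w 0.0143 q [-0.655  0.056  2.028 -0.004  1.037  0.991]
14.725 pos [ 0.4287 -0.242   0.1306] yaw -0.0726 pitch(z of -z) 0.0158 roll 0.0143 F [-0.19  0.14 -1.41] T [0.002 0.107 0.029] w 0.0144 q [-0.655  0.056  2.028 -0.004  1.037  0.991]
```

>>> move_arm([
  [1.0, 0, -0.15, -1, 0.003],
  [1.0, 0, 0, -2, 0],
  [1.0, 0, 0, -2, 0],
  [1.0, 0, 0, -1, 0],
  [1.0, 0, 0, -0.5, 0],
])

```text
time: 15.35
ee_pos: [0.4269, -0.2425, 0.0594]
orientation: [-2.204, 0.089, 2.18]
wrist_force: [0.0, -0.5, -0.8]
gripper_width: 0.0141
```

```bash
python3 st.py; for i in 1 2; do python3 shot.py n$i >/dev/null; python3 st.py; done
```

```text
15.35 pos [ 0.4269 -0.2425  0.0594] yaw -0.0693 pitch(z of -z) 0.0115 roll 0.0115 F [ 0.   -0.5  -0.76] T [0.005 0.08  0.015] w 0.0141 q [-0.658  0.177  2.058 -0.004  0.891  0.985]
15.4 pos [ 0.4264 -0.2422  0.0589] yaw -0.0693 pitch(z of -z) 0.0105 roll 0.0109 F [-0.42  0.79 -2.31] T [0.066 0.074 0.035] w 0.0142 q [-0.658  0.177  2.058 -0.004  0.891  0.985]
15.45 pos [ 0.4268 -0.2424  0.0597] yaw -0.0693 pitch(z of -z) 0.0113 roll 0.0114 F [ 0.11  0.98 -2.05] T [ 0.05   0.036 -0.003] w 0.0142 q [-0.658  0.176  2.058 -0.004  0.892  0.985]
```

>>> move_arm([
  [1.0, 0, -0.1, -0.5, 0],
  [1.0, 0, 0, -0.35, 0],
])

```text
time: 15.7
ee_pos: [0.428, -0.2444, 0.0521]
orientation: [-2.208, 0.091, 2.178]
wrist_force: [0.4, 0.3, -2.3]
gripper_width: 0.0139
```

```bash
python3 st.py; for i in 1 2; do python3 shot.py n$i >/dev/null; python3 st.py; done; python3 - <<'E'
from h import *
t=cams.snapshot("top");s=cams.snapshot("scene")
a=[cv2.resize(np.clip(i.astype(float)*g,0,255).astype(np.uint8),(400,400),interpolation=cv2.INTER_CUBIC) for i,g in [(t[130:230,300:400],1.6),(s[220:320,130:230],1.3)]]
cv2.imwrite("pics/z2.png",np.hstack(a))
E
```

```text
15.7 pos [ 0.428  -0.2444  0.0521] yaw -0.0691 pitch(z of -z) 0.014 roll 0.0132 F [ 0.4   0.3  -2.33] T [ 0.002  0.044 -0.01 ] w 0.0139 q [-0.659  0.193  2.057 -0.004  0.873  0.983]
15.75 pos [ 0.4279 -0.2444  0.0519] yaw -0.0692 pitch(z of -z) 0.0139 roll 0.0131 F [ 1.02  0.19 -2.51] T [0.025 0.046 0.017] w 0.0141 q [-0.659  0.193  2.057 -0.004  0.873  0.983]
15.8 pos [ 0.4279 -0.2443  0.052 ] yaw -0.0692 pitch(z of -z) 0.0136 roll 0.0129 F [ 0.52  0.62 -2.38] T [ 0.035  0.092 -0.001] w 0.0145 q [-0.659  0.193  2.057 -0.004  0.873  0.983]
```

View pics/z2.png

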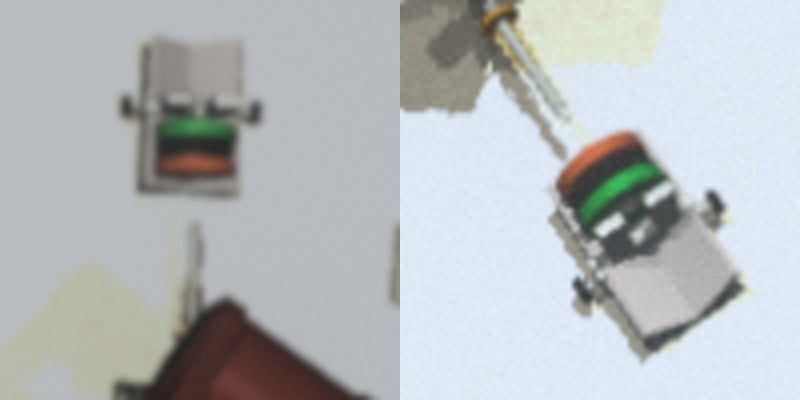

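View pics/n2.png

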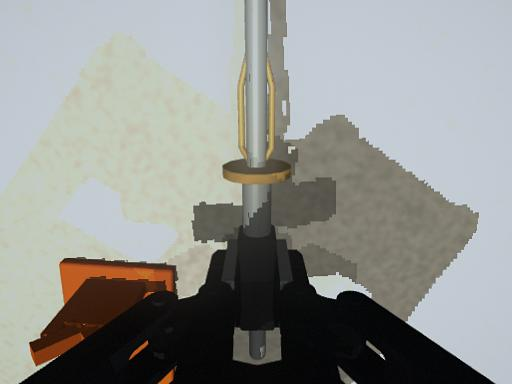

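>>> move_arm([
  [1.0, 0.8, 0, -0.1, 0],
  [1.0, 0.8, -0.06, 0, 0],
])

```text
time: 16.15
ee_pos: [0.4447, -0.245, 0.0515]
orientation: [-2.208, 0.092, 2.177]
wrist_force: [-1.3, -0.3, -2.0]
gripper_width: 0.0143
```

```bash
cat > settle.sh <<'E'
python3 st.py; for i in 1 2; do python3 shot.py n$i >/dev/null; done; python3 st.py
python3 -c "
from h import *
s=telemetry.sense();x,y,z=s['ee_pos'];R=cv2.Rodrigues(s['orientation'])[0]
p=-R[2,2]-.0137
print('y err (mm, + means need to move +y)',round(1e3*(-.25685-.0693*(x-.621)-y),2),'axis z at tip',round(1e3*(z+.0029+p*.134),2),'at wheels .06',round(1e3*(z+.0029+p*.06),2),'tip x',round(x+.134,4))"
E
bash settle.sh
```

```text
16.15 pos [ 0.4447 -0.245   0.0515] yaw -0.0697 pitch(z of -z) 0.0144 roll 0.0133 F [-1.29 -0.29 -1.99] T [ 0.051  0.081 -0.029] w 0.0143 q [-0.64   0.221  2.023 -0.004  0.878  1.004]
16.25 pos [ 0.4455 -0.2454  0.0518] yaw -0.069 pitch(z of -z) 0.0156 roll 0.014 F [-0.11 -0.2  -1.99] T [0.012 0.108 0.063] w 0.0143 q [-0.64   0.222  2.022 -0.004  0.877  1.003]
y err (mm, + means need to move +y) 0.73 axis z at tip 54.98 at wheels .06 54.84 tip x 0.5795
```

>>> move_arm([
  [1.0, 0.5, 0.03, -0.13, 0],
])

```text
time: 16.38
ee_pos: [0.4506, -0.245, 0.0504]
orientation: [-2.209, 0.092, 2.177]
wrist_force: [-0.6, -0.4, -2.3]
gripper_width: 0.0142
```

```bash
bash settle.sh
```

```text
16.375 pos [ 0.4506 -0.245   0.0504] yaw -0.069 pitch(z of -z) 0.0152 roll 0.0138 F [-0.57 -0.39 -2.27] T [ 0.025  0.051 -0.017] w 0.0142 q [-0.633  0.233  2.012 -0.005  0.877  1.01 ]
16.475 pos [ 0.4512 -0.2452  0.0506] yaw -0.0687 pitch(z of -z) 0.0161 roll 0.0143 F [ 0.06 -1.34 -1.83] T [-0.     0.085  0.005] w 0.0141 q [-0.633  0.233  2.011 -0.004  0.876  1.01 ]
y err (mm, + means need to move +y) 0.12 axis z at tip 53.78 at wheels .06 53.6 tip x 0.5852
```

>>> move_arm([
  [1.0, 0.8, -0.05, 0, 0],
  [1.0, 0.8, -0.05, 0, 0],
])

```text
time: 16.73
ee_pos: [0.4675, -0.246, 0.0503]
orientation: [-2.209, 0.092, 2.177]
wrist_force: [-0.0, -0.5, -1.8]
gripper_width: 0.0142
```

```bash
bash settle.sh;python3 - <<'E'
from h import *
t=cams.snapshot("top");s=cams.snapshot("scene")
a=[cv2.resize(np.clip(i.astype(float)*g,0,255).astype(np.uint8),(400,400),interpolation=cv2.INTER_CUBIC) for i,g in [(t[130:210,310:390],1.6),(s[230:310,145:225],1.3)]]
cv2.imwrite("pics/z3.png",np.hstack(a))
E
```

```text
16.725 pos [ 0.4675 -0.246   0.0503] yaw -0.0692 pitch(z of -z) 0.0154 roll 0.0138 F [-0.   -0.47 -1.8 ] T [0.028 0.097 0.055] w 0.0142 q [-0.615  0.261  1.976 -0.005  0.885  1.028]
16.825 pos [ 0.4681 -0.2463  0.0505] yaw -0.0685 pitch(z of -z) 0.0164 roll 0.0143 F [-0.41 -0.49 -1.86] T [0.042 0.09  0.027] w 0.0144 q [-0.615  0.261  1.975 -0.005  0.884  1.027]
y err (mm, + means need to move +y) 0.01 axis z at tip 53.78 at wheels .06 53.58 tip x 0.6021
```

View pics/z3.png

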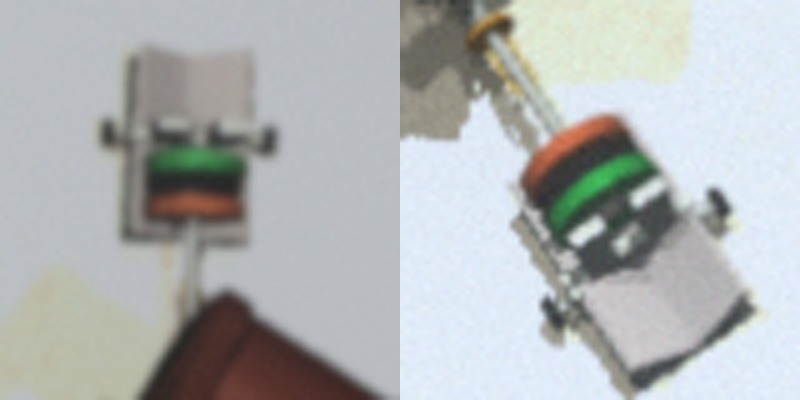

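>>> move_arm([
  [1.0, 0.7, -0.05, 0, 0],
  [1.0, 0.7, -0.05, 0, 0],
])

```text
time: 17.18
ee_pos: [0.481, -0.2467, 0.0499]
orientation: [-2.208, 0.091, 2.178]
wrist_force: [0.3, -1.4, -2.2]
gripper_width: 0.0141
```

```bash
bash settle.sh
```

```text
17.175 pos [ 0.481  -0.2467  0.0499] yaw -0.0692 pitch(z of -z) 0.0141 roll 0.0132 F [ 0.26 -1.4  -2.16] T [ 0.011  0.043 -0.025] w 0.0141 q [-0.601  0.285  1.946 -0.005  0.892  1.042]
17.275 pos [ 0.4816 -0.2469  0.0501] yaw -0.0688 pitch(z of -z) 0.0149 roll 0.0136 F [-0.97  0.26 -1.06] T [-0.053  0.09  -0.035] w 0.0143 q [-0.601  0.285  1.945 -0.005  0.892  1.042]
y err (mm, + means need to move +y) -0.3 axis z at tip 53.19 at wheels .06 53.1 tip x 0.6156
```

>>> move_arm([
  [1.0, 0.7, -0.05, 0, 0],
  [1.0, 0.7, -0.05, 0, 0],
])

```text
time: 17.52
ee_pos: [0.4959, -0.2478, 0.05]
orientation: [-2.208, 0.091, 2.178]
wrist_force: [0.0, -0.2, -1.8]
gripper_width: 0.0143
```

```bash
bash settle.sh
```

```text
17.525 pos [ 0.4959 -0.2478  0.05  ] yaw -0.069 pitch(z of -z) 0.0143 roll 0.0133 F [ 0.03 -0.24 -1.76] T [0.051 0.071 0.042] w 0.0143 q [-0.588  0.309  1.913 -0.006  0.9    1.056]
17.625 pos [ 0.4964 -0.248   0.0501] yaw -0.0685 pitch(z of -z) 0.0151 roll 0.0137 F [-0.26 -1.26 -1.74] T [0.028 0.114 0.009] w 0.0139 q [-0.587  0.309  1.912 -0.006  0.9    1.055]
y err (mm, + means need to move +y) -0.24 axis z at tip 53.23 at wheels .06 53.12 tip x 0.6304
```

>>> move_arm([
  [1.0, 0.4, -0.05, 0.05, 0],
  [1.0, 0.4, -0.04, 0, 0],
])

```text
time: 17.88
ee_pos: [0.5045, -0.2487, 0.0505]
orientation: [-2.208, 0.091, 2.178]
wrist_force: [0.5, 0.8, -2.0]
gripper_width: 0.0136
```

```bash
bash settle.sh
```

```text
17.875 pos [ 0.5045 -0.2487  0.0505] yaw -0.0686 pitch(z of -z) 0.0145 roll 0.0134 F [ 0.47  0.77 -1.95] T [-0.003  0.029 -0.029] w 0.0136 q [-0.58   0.323  1.893 -0.006  0.906  1.063]
17.975 pos [ 0.5047 -0.2488  0.0505] yaw -0.0684 pitch(z of -z) 0.0147 roll 0.0134 F [-0.47 -1.03 -2.48] T [ 0.019  0.072 -0.013] w 0.0144 q [-0.58   0.323  1.893 -0.006  0.906  1.062]
y err (mm, + means need to move +y) 0.01 axis z at tip 53.55 at wheels .06 53.47 tip x 0.6387
```

>>> move_arm([
  [1.0, 0.3, -0.02, 0, 0],
  [1.0, 0.3, -0.02, 0, 0],
])

```text
time: 18.23
ee_pos: [0.5106, -0.2491, 0.0503]
orientation: [-2.208, 0.09, 2.178]
wrist_force: [-0.1, -0.9, -1.1]
gripper_width: 0.0144
```

```bash
bash settle.sh
```

```text
18.225 pos [ 0.5106 -0.2491  0.0503] yaw -0.0686 pitch(z of -z) 0.0141 roll 0.0132 F [-0.09 -0.92 -1.1 ] T [-0.064  0.127 -0.052] w 0.0144 q [-0.575  0.333  1.88  -0.006  0.91   1.068]
18.325 pos [ 0.5108 -0.2492  0.0504] yaw -0.0684 pitch(z of -z) 0.0145 roll 0.0134 F [ 0.27  0.43 -2.08] T [ 0.039  0.069 -0.016] w 0.0139 q [-0.575  0.333  1.879 -0.006  0.91   1.068]
y err (mm, + means need to move +y) -0.01 axis z at tip 53.39 at wheels .06 53.34 tip x 0.6448
```

>>> move_arm([
  [1.0, 0.3, -0.02, 0, 0],
  [1.0, 0.3, -0.02, 0, 0],
])

```text
time: 18.58
ee_pos: [0.5168, -0.2497, 0.0504]
orientation: [-2.208, 0.091, 2.178]
wrist_force: [-1.0, -0.5, -1.9]
gripper_width: 0.0141
```

```bash
python3 st.py
```

```text
18.575 pos [ 0.5168 -0.2497  0.0504] yaw -0.0687 pitch(z of -z) 0.014 roll 0.0135 F [-1.03 -0.49 -1.87] T [-0.012  0.104 -0.028] w 0.0141 q [-0.57   0.343  1.865 -0.006  0.914  1.074]
```

>>> move_arm([
  [1.0, 0.3, -0.02, 0, 0],
  [1.0, 0.3, -0.02, 0, 0],
])

```text
time: 18.82
ee_pos: [0.5229, -0.2501, 0.0505]
orientation: [-2.207, 0.09, 2.179]
wrist_force: [-2.3, -0.2, -0.7]
gripper_width: 0.0143
```

```bash
bash settle.sh
```

```text
18.825 pos [ 0.5229 -0.2501  0.0505] yaw -0.0686 pitch(z of -z) 0.0132 roll 0.0133 F [-2.26 -0.16 -0.74] T [-0.039  0.249 -0.027] w 0.0143 q [-0.564  0.354  1.851 -0.007  0.919  1.079]
18.925 pos [ 0.5233 -0.2502  0.0505] yaw -0.0685 pitch(z of -z) 0.014 roll 0.0134 F [ 0.04 -0.46 -1.26] T [0.001 0.052 0.002] w 0.0142 q [-0.564  0.354  1.851 -0.006  0.918  1.079]
y err (mm, + means need to move +y) 0.08 axis z at tip 53.49 at wheels .06 53.46 tip x 0.6573
```

View pics/n2.png

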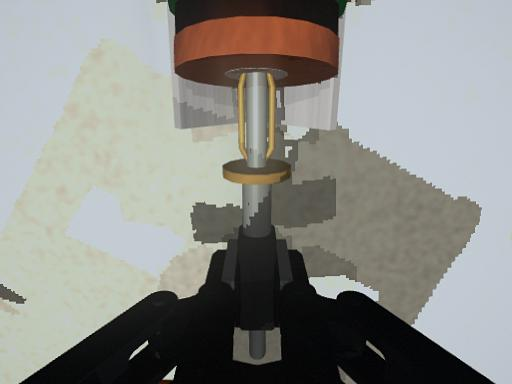

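>>> move_arm([
  [1.0, 0.3, -0.02, 0, 0],
  [1.0, 0.3, -0.02, 0, 0],
])

```text
time: 19.18
ee_pos: [0.5277, -0.2502, 0.0501]
orientation: [-2.203, 0.089, 2.183]
wrist_force: [-5.6, 0.2, 2.4]
gripper_width: 0.0143
```

```bash
python3 st.py
```

```text
19.175 pos [ 0.5277 -0.2502  0.0501] yaw -0.0684 pitch(z of -z) 0.0095 roll 0.0127 F [-5.58  0.25  2.43] T [-0.15   0.753 -0.096] w 0.0143 q [-0.56   0.364  1.838 -0.008  0.925  1.085]
```

>>> move_arm([
  [1.0, 0.3, -0.02, 0, 0],
  [1.0, 0.3, -0.02, 0, 0],
])

```text
time: 19.42
ee_pos: [0.5321, -0.2507, 0.05]
orientation: [-2.198, 0.089, 2.187]
wrist_force: [-5.7, 0.0, 3.4]
gripper_width: 0.0142
```

```bash
bash settle.sh
```

```text
19.425 pos [ 0.5321 -0.2507  0.05  ] yaw -0.0684 pitch(z of -z) 0.0051 roll 0.0122 F [-5.7   0.02  3.4 ] T [-0.037  0.579 -0.076] w 0.0142 q [-0.555  0.374  1.825 -0.01   0.933  1.09 ]
19.525 pos [ 0.5329 -0.2508  0.0502] yaw -0.0684 pitch(z of -z) 0.0069 roll 0.0125 F [-4.51  0.26  2.06] T [ 0.023  0.359 -0.006] w 0.0142 q [-0.555  0.374  1.824 -0.01   0.932  1.09 ]
y err (mm, + means need to move +y) 0.06 axis z at tip 52.21 at wheels .06 52.71 tip x 0.6669
```

View pics/n2.png

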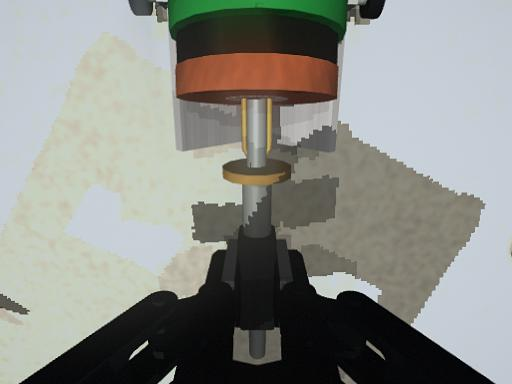

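>>> move_arm([
  [1.0, 0.2, -0.01, 0.1, 0],
  [1.0, 0.3, -0.02, 0.05, 0],
])

```text
time: 19.77
ee_pos: [0.5356, -0.2508, 0.051]
orientation: [-2.193, 0.088, 2.191]
wrist_force: [-5.7, -0.8, 2.1]
gripper_width: 0.0142
```

```bash
bash settle.sh
```

```text
19.775 pos [ 0.5356 -0.2508  0.051 ] yaw -0.0684 pitch(z of -z) 0.0012 roll 0.0116 F [-5.66 -0.82  2.1 ] T [-0.029  0.765 -0.043] w 0.0142 q [-0.552  0.38   1.814 -0.012  0.942  1.094]
19.875 pos [ 0.5361 -0.2509  0.0511] yaw -0.0684 pitch(z of -z) 0.0025 roll 0.0117 F [-4.1  -0.89  1.83] T [-0.095  0.604 -0.066] w 0.0141 q [-0.552  0.38   1.813 -0.011  0.941  1.094]
y err (mm, + means need to move +y) -0.11 axis z at tip 52.45 at wheels .06 53.28 tip x 0.6701
```

>>> move_arm([
  [1.0, 1.0, -0.06, 0.08, 0],
])

```text
time: 20.0
ee_pos: [0.5444, -0.2513, 0.0512]
orientation: [-2.19, 0.087, 2.194]
wrist_force: [-5.9, -0.0, 0.3]
gripper_width: 0.014
```

```bash
bash settle.sh
```

```text
20.0 pos [ 0.5444 -0.2513  0.0512] yaw -0.0687 pitch(z of -z) -0.0014 roll 0.0111 F [-5.91 -0.04  0.31] T [-0.175  0.757 -0.094] w 0.014 q [-0.544  0.395  1.792 -0.013  0.951  1.103]
20.1 pos [ 0.5469 -0.2516  0.0517] yaw -0.0685 pitch(z of -z) 0.0038 roll 0.0119 F [-1.25  0.22 -2.91] T [-0.034  0.203 -0.052] w 0.0147 q [-0.543  0.396  1.789 -0.011  0.948  1.102]
y err (mm, + means need to move +y) -0.12 axis z at tip 53.27 at wheels .06 54.01 tip x 0.6809
```

View pics/n2.png

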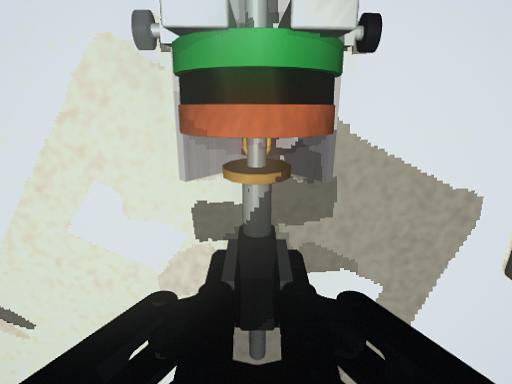

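>>> move_arm([
  [1.0, 0.6, -0.04, 0, 0],
])

```text
time: 20.23
ee_pos: [0.5516, -0.2517, 0.0509]
orientation: [-2.192, 0.087, 2.192]
wrist_force: [-5.9, -0.6, 0.2]
gripper_width: 0.0141
```

```bash
bash settle.sh
```

```text
20.225 pos [ 0.5516 -0.2517  0.0509] yaw -0.0685 pitch(z of -z) 0.0007 roll 0.0113 F [-5.91 -0.56  0.17] T [-0.175  0.903 -0.164] w 0.0141 q [-0.539  0.406  1.776 -0.012  0.954  1.107]
20.325 pos [ 0.553  -0.2519  0.0512] yaw -0.0685 pitch(z of -z) 0.0035 roll 0.0117 F [-2.93 -0.63 -2.57] T [-0.077  0.436 -0.169] w 0.0142 q [-0.539  0.407  1.775 -0.011  0.952  1.107]
y err (mm, + means need to move +y) -0.21 axis z at tip 52.77 at wheels .06 53.53 tip x 0.687
```

View pics/n2.png

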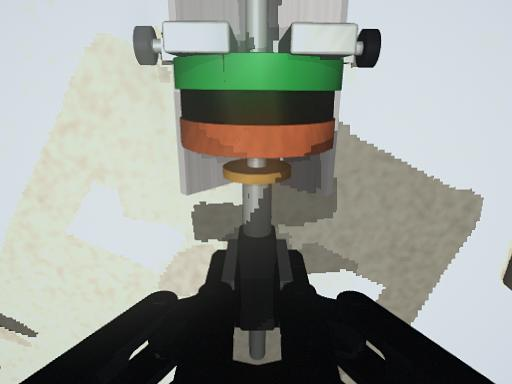

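```bash
python3 - <<'E'
from h import *
c=cams.calibration("wrist")
for n,uv,z in [("brown near L",(181,149),.0534),("brown near R",(335,149),.0534),("brown top near",(257,157),.0827),("flange top front",(257,163),.054+.014),("flange rear top",(257,170),.068),("green far top ",(257,55),.0844),("stop front L",(200,53),.086)]:
    print(n,plane(c,uv,z).round(4))
E
```

```text
brown near L [ 0.6117 -0.2267  0.0534]
brown near R [ 0.6074 -0.2874  0.0534]
brown top near [ 0.6133 -0.2564  0.0827]
flange top front [ 0.6076 -0.2562  0.068 ]
flange rear top [ 0.6051 -0.256   0.068 ]
green far top  [ 0.6421 -0.2583  0.0844]
stop front L [ 0.6436 -0.2431  0.086 ]
```

>>> move_arm([
  [1.0, 0.25, -0.02, 0, 0],
])

```text
time: 20.45
ee_pos: [0.5543, -0.2519, 0.0507]
orientation: [-2.192, 0.087, 2.192]
wrist_force: [-6.7, -1.7, 0.1]
gripper_width: 0.0143
```

```bash
bash settle.sh
```

```text
20.45 pos [ 0.5543 -0.2519  0.0507] yaw -0.0684 pitch(z of -z) 0.0006 roll 0.0112 F [-6.66 -1.73  0.15] T [-0.138  0.92  -0.144] w 0.0143 q [-0.537  0.411  1.77  -0.012  0.955  1.109]
20.55 pos [ 0.5549 -0.252   0.0509] yaw -0.0685 pitch(z of -z) 0.002 roll 0.0114 F [-3.86 -1.56 -0.87] T [-0.094  0.689 -0.131] w 0.0148 q [-0.537  0.411  1.769 -0.011  0.954  1.109]
y err (mm, + means need to move +y) -0.23 axis z at tip 52.22 at wheels .06 53.09 tip x 0.6889
```

>>> move_arm([
  [1.0, 0.2, -0.02, 0, 0],
])

```text
time: 20.68
ee_pos: [0.5558, -0.2521, 0.0507]
orientation: [-2.191, 0.087, 2.193]
wrist_force: [-6.6, -1.5, 1.8]
gripper_width: 0.014
```

```bash
bash settle.sh
```

```text
20.675 pos [ 0.5558 -0.2521  0.0507] yaw -0.0685 pitch(z of -z) -0.0005 roll 0.0109 F [-6.56 -1.47  1.85] T [-0.068  0.838 -0.126] w 0.014 q [-0.536  0.414  1.765 -0.012  0.958  1.11 ]
20.775 pos [ 0.5562 -0.2521  0.0508] yaw -0.0685 pitch(z of -z) 0.0003 roll 0.011 F [-5.33 -0.52 -0.11] T [-0.125  0.762 -0.108] w 0.0142 q [-0.536  0.414  1.765 -0.012  0.957  1.11 ]
y err (mm, + means need to move +y) -0.23 axis z at tip 51.89 at wheels .06 52.88 tip x 0.6902
```

View pics/n2.png

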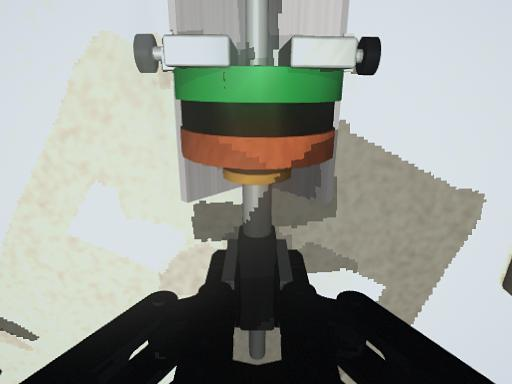

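>>> move_arm([
  [1.0, 0.3, -0.01, 0.05, 0],
])

```text
time: 20.9
ee_pos: [0.558, -0.2521, 0.051]
orientation: [-2.188, 0.087, 2.195]
wrist_force: [-5.8, -1.1, -0.8]
gripper_width: 0.0139
```

```bash
bash settle.sh
```

```text
20.9 pos [ 0.558  -0.2521  0.051 ] yaw -0.0686 pitch(z of -z) -0.0025 roll 0.0107 F [-5.82 -1.11 -0.76] T [-0.185  0.915 -0.166] w 0.0139 q [-0.534  0.418  1.759 -0.013  0.962  1.113]
21.0 pos [ 0.5587 -0.2522  0.0511] yaw -0.0687 pitch(z of -z) -0.001 roll 0.0109 F [-4.44 -0.37 -1.64] T [-0.133  0.736 -0.155] w 0.0146 q [-0.534  0.418  1.758 -0.012  0.961  1.113]
y err (mm, + means need to move +y) -0.29 axis z at tip 52.07 at wheels .06 53.15 tip x 0.6927
```

>>> move_arm([
  [1.0, 0.3, -0.01, 0.05, 0],
])

```text
time: 21.12
ee_pos: [0.5605, -0.2523, 0.0512]
orientation: [-2.187, 0.087, 2.196]
wrist_force: [-6.0, -1.0, -0.6]
gripper_width: 0.0141
```

```bash
bash settle.sh
```

```text
21.125 pos [ 0.5605 -0.2523  0.0512] yaw -0.0688 pitch(z of -z) -0.0036 roll 0.0106 F [-5.95 -0.98 -0.57] T [-0.198  0.915 -0.205] w 0.0141 q [-0.532  0.422  1.752 -0.014  0.965  1.115]
21.225 pos [ 0.5612 -0.2524  0.0513] yaw -0.0688 pitch(z of -z) -0.0021 roll 0.0108 F [-3.41 -1.15 -1.08] T [-0.208  0.755 -0.124] w 0.0142 q [-0.532  0.423  1.752 -0.013  0.964  1.115]
y err (mm, + means need to move +y) -0.36 axis z at tip 52.13 at wheels .06 53.29 tip x 0.6952
```

View pics/n2.png

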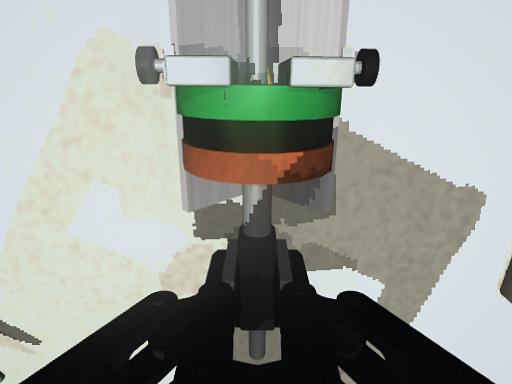

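>>> move_arm([
  [1.0, 0.25, -0.04, 0.02, 0],
])

```text
time: 21.35
ee_pos: [0.562, -0.2524, 0.051]
orientation: [-2.184, 0.086, 2.198]
wrist_force: [-10.3, -0.9, 1.7]
gripper_width: 0.0142
```

```bash
bash settle.sh
```

```text
21.35 pos [ 0.562  -0.2524  0.051 ] yaw -0.0688 pitch(z of -z) -0.0062 roll 0.0099 F [-10.29  -0.89   1.73] T [-0.106  1.446 -0.232] w 0.0142 q [-0.53   0.427  1.747 -0.014  0.97   1.117]
21.45 pos [ 0.562  -0.2524  0.0511] yaw -0.0689 pitch(z of -z) -0.0063 roll 0.0098 F [-7.81 -0.36  1.48] T [-0.137  1.132 -0.251] w 0.0141 q [-0.53   0.427  1.746 -0.014  0.97   1.117]
y err (mm, + means need to move +y) -0.38 axis z at tip 51.32 at wheels .06 52.8 tip x 0.696
```

>>> move_arm([
  [1.0, 0.25, -0.04, 0.02, 0],
])

```text
time: 21.58
ee_pos: [0.562, -0.2524, 0.0511]
orientation: [-2.176, 0.084, 2.204]
wrist_force: [-11.9, 0.3, 5.6]
gripper_width: 0.014
```

```bash
bash settle.sh
```

```text
21.575 pos [ 0.562  -0.2524  0.0511] yaw -0.0689 pitch(z of -z) -0.0125 roll 0.0086 F [-11.92   0.3    5.56] T [-0.094  1.606 -0.185] w 0.014 q [-0.53   0.43   1.742 -0.016  0.977  1.119]
21.675 pos [ 0.562  -0.2523  0.0511] yaw -0.0688 pitch(z of -z) -0.0126 roll 0.0085 F [-10.89  -0.42   4.12] T [-0.059  1.473 -0.215] w 0.0145 q [-0.53   0.43   1.742 -0.016  0.977  1.119]
y err (mm, + means need to move +y) -0.43 axis z at tip 50.47 at wheels .06 52.42 tip x 0.696
```

>>> move_arm([
  [1.0, 0.33, -0.02, 0, 0],
])

```text
time: 21.8
ee_pos: [0.562, -0.2523, 0.0511]
orientation: [-2.167, 0.083, 2.212]
wrist_force: [-15.7, -0.1, 8.4]
gripper_width: 0.014
```

```bash
python3 st.py; python3 - <<'E'
from h import *
for i in range(3):
    cams.snapshot("top"); s=telemetry.sense();print(s["time"],s["wrist_force"].round(1))
E
```

```text
21.8 pos [ 0.562  -0.2523  0.0511] yaw -0.0688 pitch(z of -z) -0.0207 roll 0.0075 F [-15.68  -0.09   8.38] T [-0.286  1.819 -0.239] w 0.014 q [-0.528  0.434  1.736 -0.019  0.987  1.122]
21.85 [-14.7  -0.6   6.2]
21.9 [-14.4  -0.5   7.1]
21.95 [-14.4  -0.9   6.9]
```

Steady around 14.5 N. I'll keep holding it for over a second in total.

```bash
python3 - <<'E'
from h import *
f=[]
for i in range(19):
    im=cams.snapshot("wrist"); s=telemetry.sense();f.append(round(float(s["wrist_force"][0]),1))
print(s["time"],f,s["ee_pos"])
cv2.imwrite("pics/push.png",im)
t=cams.snapshot("top");s=cams.snapshot("scene")
a=[cv2.resize(np.clip(i.astype(float)*g,0,255).astype(np.uint8),(400,400),interpolation=cv2.INTER_CUBIC) for i,g in [(t[130:190,315:375],1.6),(s[230:310,145:225],1.3)]]
cv2.imwrite("pics/z4.png",np.hstack(a))
E
```

```text
22.9 [-13.6, -13.6, -14.3, -14.1, -13.9, -13.6, -13.8, -14.1, -14.2, -12.9, -14.9, -13.8, -14.1, -13.7, -13.7, -13.8, -14.1, -13.6, -13.7] [ 0.56204555 -0.25230667  0.05119069]
```

View pics/push.png

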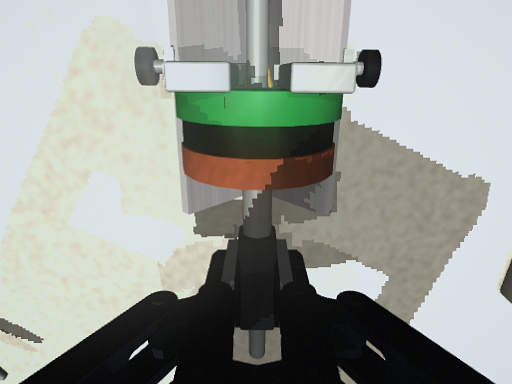

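View pics/z4.png

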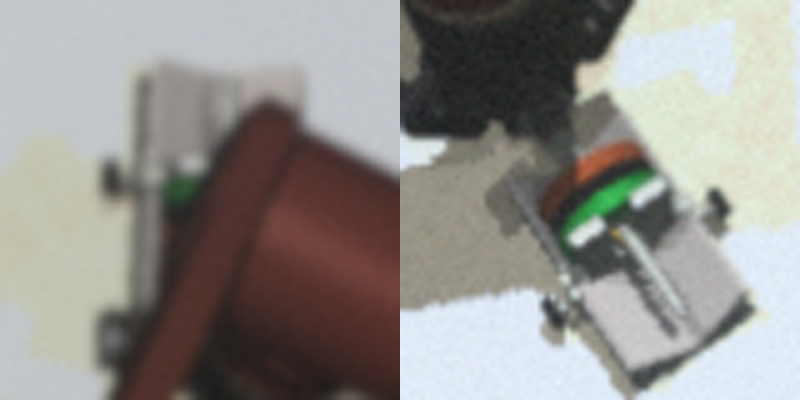

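>>> move_arm([
  [1.0, 0.37, -0.02, 0.08, 0],
])

```text
time: 23.12
ee_pos: [0.562, -0.2523, 0.0517]
orientation: [-2.157, 0.081, 2.22]
wrist_force: [-14.5, -1.7, 4.6]
gripper_width: 0.0144
```

```bash
python3 st.py; python3 - <<'E'
from h import *
f=[]
for i in range(22):
    im=cams.snapshot("wrist"); s=telemetry.sense();f.append(round(float(s["wrist_force"][0]),1))
print(s["time"],f,s["wrist_force"])
E
bash settle.sh
```

```text
23.125 pos [ 0.562  -0.2523  0.0517] yaw -0.0691 pitch(z of -z) -0.0289 roll 0.0063 F [-14.49  -1.74   4.65] T [-0.283  1.614 -0.285] w 0.0144 q [-0.527  0.437  1.73  -0.022  0.998  1.125]
24.225 [-15.0, -14.5, -14.3, -14.8, -15.1, -14.5, -14.0, -14.5, -14.3, -14.0, -13.3, -13.7, -14.3, -14.2, -14.3, -14.1, -14.4, -13.7, -14.5, -14.4, -13.6, -14.2] [-14.2044771   -0.66152297   4.95949918]
24.225 pos [ 0.562  -0.2523  0.0516] yaw -0.0691 pitch(z of -z) -0.0289 roll 0.0062 F [-14.2   -0.66   4.96] T [-0.202  1.644 -0.268] w 0.0141 q [-0.527  0.437  1.73  -0.022  0.997  1.125]
24.325 pos [ 0.562  -0.2523  0.0517] yaw -0.0691 pitch(z of -z) -0.0288 roll 0.0062 F [-13.9   -1.09   5.47] T [-0.218  1.635 -0.242] w 0.0142 q [-0.527  0.437  1.73  -0.022  0.997  1.125]
y err (mm, + means need to move +y) -0.48 axis z at tip 48.86 at wheels .06 52.0 tip x 0.696
```

>>> move_arm([
  [1.0, 0, 0, 0, 0],
])

```text
time: 24.45
ee_pos: [0.5618, -0.2524, 0.0522]
orientation: [-2.157, 0.082, 2.22]
wrist_force: [-2.6, 0.7, 0.7]
gripper_width: 0.0142
```

```bash
python3 st.py
```

```text
24.45 pos [ 0.5618 -0.2524  0.0522] yaw -0.0698 pitch(z of -z) -0.0286 roll 0.0061 F [-2.61  0.72  0.7 ] T [-0.011  0.039 -0.111] w 0.0142 q [-0.528  0.436  1.73  -0.021  0.998  1.125]
```

>>> move_arm([
  [1.0, 0, 0, 0.4, 0],
  [1.0, 0, 0, 0.4, 0],
])

```text
time: 24.7
ee_pos: [0.5614, -0.2514, 0.0594]
orientation: [-2.155, 0.08, 2.219]
wrist_force: [-2.5, 0.3, -4.3]
gripper_width: 0.0141
```

```bash
bash settle.sh
```

```text
24.7 pos [ 0.5614 -0.2514  0.0594] yaw -0.0698 pitch(z of -z) -0.0292 roll 0.0042 F [-2.53  0.33 -4.29] T [0.059 0.384 0.019] w 0.0141 q [-0.527  0.425  1.73  -0.02   1.011  1.124]
24.8 pos [ 0.5615 -0.2515  0.0597] yaw -0.0695 pitch(z of -z) -0.0292 roll 0.0045 F [-2.38  0.12 -3.56] T [ 0.071  0.469 -0.014] w 0.0141 q [-0.527  0.425  1.73  -0.02   1.012  1.124]
y err (mm, + means need to move +y) -1.25 axis z at tip 56.88 at wheels .06 60.06 tip x 0.6955
```

View pics/n2.png

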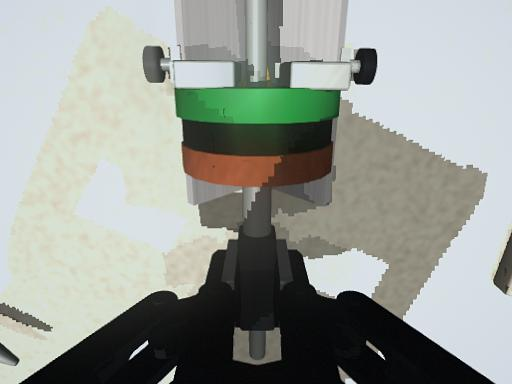

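>>> move_arm([
  [1.0, 0, 0, 0.8, 0],
  [1.0, 0, 0, 1.0, 0],
  [1.0, 0, 0, 1.2, 0],
  [1.0, 0, 0, 1.5, 0],
  [1.0, 0, 0, 1.5, 0],
  [1.0, 0, 0, 1.5, 0],
  [1.0, 0, 0, 1.5, 0],
  [1.0, 0, 0, 1.2, 0],
  [1.0, 0, 0, 0.8, 0],
  [1.0, 0, 0, 0.4, 0],
])

```text
time: 26.05
ee_pos: [0.5657, -0.2526, 0.1855]
orientation: [-2.17, 0.084, 2.21]
wrist_force: [0.1, -0.2, -2.8]
gripper_width: 0.014
```

```bash
bash settle.sh
```

```text
26.05 pos [ 0.5657 -0.2526  0.1855] yaw -0.069 pitch(z of -z) -0.0181 roll 0.0083 F [ 0.06 -0.22 -2.79] T [ 0.012  0.084 -0.031] w 0.014 q [-0.526  0.269  1.667 -0.016  1.218  1.12 ]
26.15 pos [ 0.5657 -0.2526  0.1853] yaw -0.069 pitch(z of -z) -0.018 roll 0.0083 F [-0.47  0.24 -2.1 ] T [-0.07   0.069 -0.013] w 0.0143 q [-0.526  0.269  1.667 -0.016  1.218  1.12 ]
y err (mm, + means need to move +y) -0.43 axis z at tip 183.98 at wheels .06 186.33 tip x 0.6997
```

View pics/n2.png

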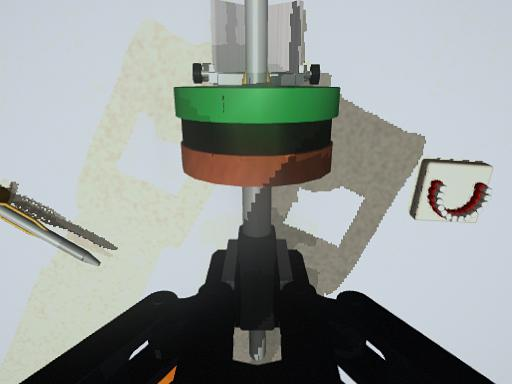

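>>> move_arm([
  [1.0, 0.1, 2.5, 0, -0.005],
  [1.0, 0.2, 4.5, 0, -0.005],
  [1.0, 0.2, 4.9, 0, -0.005],
  [1.0, 0.2, 4.9, 0, -0.005],
  [1.0, 0.2, 4.9, 0, -0.005],
  [1.0, 0.2, 4.9, 0, -0.005],
  [1.0, 0.2, 4.9, 0, -0.005],
  [1.0, 0.1, 4.9, 0, -0.005],
  [1.0, 0.1, 4.9, 0, -0.005],
  [1.0, 0.1, 4.0, 0, -0.005],
  [1.0, 0.1, 2.0, 0, -0.003],
])

```text
time: 27.52
ee_pos: [0.5762, 0.2332, 0.176]
orientation: [-2.123, 0.147, 2.192]
wrist_force: [-0.1, -0.6, -2.8]
gripper_width: 0.014
```

```bash
bash settle.sh
```

```text
27.525 pos [0.5762 0.2332 0.176 ] yaw -0.1297 pitch(z of -z) -0.0314 roll 0.0083 F [-0.09 -0.59 -2.84] T [-0.007  0.075 -0.042] w 0.014 q [0.27  0.293 1.656 0.005 1.224 1.968]
27.625 pos [0.5764 0.2331 0.176 ] yaw -0.1291 pitch(z of -z) -0.0312 roll 0.008 F [-0.41  0.08 -2.98] T [-0.02   0.047  0.001] w 0.0142 q [0.269 0.293 1.656 0.005 1.224 1.967]
y err (mm, + means need to move +y) -486.81 axis z at tip 172.91 at wheels .06 176.23 tip x 0.7104
```

View pics/n2.png

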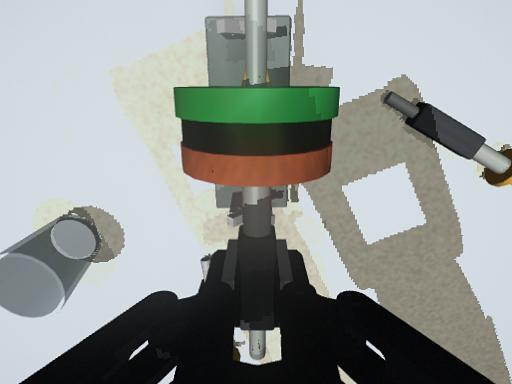

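>>> move_arm([
  [1.0, 0, 0, 1.5, 0],
  [1.0, 0, 0, 2.5, 0],
  [1.0, 0, 0, 2.5, 0],
  [1.0, 0, 0, 2, 0],
  [1.0, 0, 0, 1, 0],
  [1.0, 0, 0, 0.4, 0],
  [1.0, 0, 0, -5.5, 0],
  [1.0, 0, 0, -5.5, 0],
  [1.0, 0, 0, 0, 0],
  [1.0, 0, 0, 0, 0],
  [1.0, 0, 0, 0, 0],
])

```text
time: 29.0
ee_pos: [0.5795, 0.2232, 0.1738]
orientation: [-2.125, 0.16, 2.179]
wrist_force: [0.4, 0.1, -3.7]
gripper_width: 0.0142
```

```bash
bash settle.sh
```

```text
29.0 pos [0.5795 0.2232 0.1738] yaw -0.1407 pitch(z of -z) -0.0242 roll 0.0094 F [ 0.43  0.08 -3.73] T [0.025 0.179 0.055] w 0.0142 q [2.540e-01 2.910e-01 1.663e+00 1.000e-03 1.213e+00 1.966e+00]
29.1 pos [0.5803 0.2234 0.1746] yaw -0.1407 pitch(z of -z) -0.0221 roll 0.0085 F [ 0.02  0.09 -2.27] T [ 0.018  0.018 -0.006] w 0.0144 q [2.540e-01 2.900e-01 1.663e+00 1.000e-03 1.212e+00 1.966e+00]
y err (mm, + means need to move +y) -477.39 axis z at tip 172.71 at wheels .06 175.35 tip x 0.7143
```

>>> move_arm([
  [1.0, 0, 0.8, 1.5, 0.01],
  [1.0, 0, 0.8, 2.5, 0.01],
  [1.0, 0, 0, 2.5, 0],
  [1.0, 0, 0, 2.5, 0],
  [1.0, 0, 0, 1.5, 0],
  [1.0, 0, 0, 0.5, 0],
  [1.0, 0, 0, -6, 0],
  [1.0, 0, 0, 0, 0],
  [1.0, 0, 0, 0, 0],
  [1.0, 0, 0, -6, 0],
  [1.0, 0, 0, 0, 0],
  [1.0, 0, 0, 0, 0],
])

```text
time: 30.6
ee_pos: [0.5899, 0.2462, 0.1902]
orientation: [-2.168, 0.12, 2.15]
wrist_force: [-0.3, -0.1, -1.8]
gripper_width: 0.0144
```

```bash
bash settle.sh
```

```text
30.6 pos [0.5899 0.2462 0.1902] yaw -0.1162 pitch(z of -z) 0.0077 roll -0.0059 F [-0.27 -0.08 -1.8 ] T [-0.008  0.098 -0.028] w 0.0144 q [0.285 0.29  1.632 0.003 1.211 1.971]
30.7 pos [0.5886 0.2459 0.1889] yaw -0.1161 pitch(z of -z) 0.0049 roll -0.0047 F [-0.01  0.09 -2.54] T [ 0.046  0.183 -0.01 ] w 0.0143 q [0.285 0.29  1.634 0.003 1.211 1.971]
y err (mm, + means need to move +y) -500.48 axis z at tip 190.66 at wheels .06 191.31 tip x 0.7226
```

```bash
python3 shot.py m1; python3 - <<'E'
from h import *
a=cv2.imread("pics/w8.png");b=cv2.imread("pics/m1.png")
f=lambda i:cv2.resize(i[215:375,215:300],None,fx=3.5,fy=3.5,interpolation=cv2.INTER_NEAREST)
g=np.hstack([f(a),f(b)]);g=np.clip(g.astype(float)*1.6,0,255).astype(np.uint8);cv2.imwrite("pics/cmp.png",g)
for n,i in(("w8",a),("m1",b)):
    for r in (5,40,70): 
        row=i[r,225:290].astype(int).sum(1);d=np.diff(row);print(n,r,225+np.argsort(-abs(d))[:4])
    print(n,"col257 rows 225-375",i[225:372:1,257].astype(int).sum(1)[[*range(0,25),*range(95,147)]].tolist())
E
```

```text
30.7 [0.58858755 0.24587744 0.18893202] [0.285 0.29  1.634 0.003 1.211 1.971] yaw -0.1161 F [-0.01  0.09 -2.54] 0.014279218995662537
w8 5 [267 244 243 265]
w8 40 [267 244 249 248]
w8 70 [271 266 240 245]
w8 col257 rows 225-375 [215, 212, 213, 213, 208, 208, 203, 203, 200, 202, 200, 202, 165, 136, 134, 133, 135, 139, 131, 128, 129, 125, 123, 118, 120, 47, 46, 49, 46, 46, 54, 46, 47, 68, 68, 124, 180, 175, 161, 160, 203, 382, 423, 419, 418, 416, 411, 414, 412, 411, 409, 409, 410, 413, 409, 411, 407, 406, 410, 410, 406, 411, 412, 409, 391, 325, 279, 280, 290, 203, 65, 19, 10, 17, 16, 13, 24]
m1 5 [267 243 244 265]
m1 40 [267 244 266 257]
m1 70 [226 267 257 256]
m1 col257 rows 225-375 [236, 236, 238, 235, 233, 231, 229, 231, 232, 226, 228, 231, 188, 148, 151, 154, 154, 155, 147, 149, 146, 149, 141, 142, 136, 68, 70, 64, 66, 66, 64, 66, 68, 88, 101, 300, 497, 484, 480, 483, 479, 480, 482, 483, 485, 485, 487, 493, 495, 496, 494, 494, 494, 499, 495, 495, 495, 494, 488, 485, 480, 482, 481, 474, 464, 574, 632, 631, 649, 466, 149, 18, 40, 34, 31, 33, 30]
```

View pics/cmp.png

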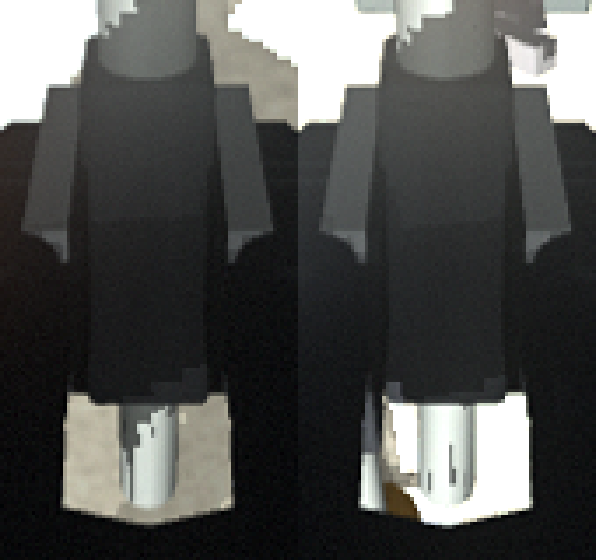

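>>> move_arm([
  [1.0, -0.7, -0.6, 0, -0.006],
  [1.0, 0, 0, -5.5, 0],
  [1.0, 0, 0, 0, 0],
  [1.0, 0, 0, 0, 0],
])

```text
time: 31.25
ee_pos: [0.5854, 0.2402, 0.1413]
orientation: [-2.173, 0.124, 2.136]
wrist_force: [0.7, 1.3, -1.9]
gripper_width: 0.0141
```

```bash
bash settle.sh
```

```text
31.25 pos [0.5854 0.2402 0.1413] yaw -0.123 pitch(z of -z) 0.0167 roll -0.0092 F [ 0.67  1.33 -1.89] T [0.071 0.121 0.039] w 0.0141 q [0.278 0.325 1.687 0.002 1.111 1.97 ]
31.35 pos [0.5842 0.24   0.1402] yaw -0.1228 pitch(z of -z) 0.014 roll -0.0082 F [-0.38 -0.85 -2.33] T [0.041 0.161 0.055] w 0.0143 q [0.278 0.325 1.688 0.002 1.112 1.97 ]
y err (mm, + means need to move +y) -494.25 axis z at tip 143.15 at wheels .06 143.13 tip x 0.7182
```

>>> move_arm([
  [1.0, -0.2, 0, -0.8, 0],
  [1.0, -0.1, 0, -1.3, 0],
  [1.0, 0, 0, -1.5, 0],
  [1.0, 0, 0, -1.5, 0],
  [1.0, 0, 0, -1.0, 0],
  [1.0, 0, 0, -0.5, 0],
])

```text
time: 32.1
ee_pos: [0.5819, 0.2403, 0.0719]
orientation: [-2.173, 0.123, 2.135]
wrist_force: [0.2, 0.3, -3.3]
gripper_width: 0.0142
```

```bash
bash settle.sh
```

```text
32.1 pos [0.5819 0.2403 0.0719] yaw -0.1227 pitch(z of -z) 0.017 roll -0.0094 F [ 0.19  0.3  -3.29] T [0.037 0.178 0.019] w 0.0142 q [0.279 0.409 1.724 0.002 0.99  1.971]
32.2 pos [0.5817 0.2402 0.0721] yaw -0.1227 pitch(z of -z) 0.0166 roll -0.0092 F [-0.42  0.09 -2.99] T [0.029 0.103 0.024] w 0.0139 q [0.279 0.409 1.724 0.002 0.99  1.971]
y err (mm, + means need to move +y) -494.37 axis z at tip 75.36 at wheels .06 75.15 tip x 0.7157
```

View pics/n2.png

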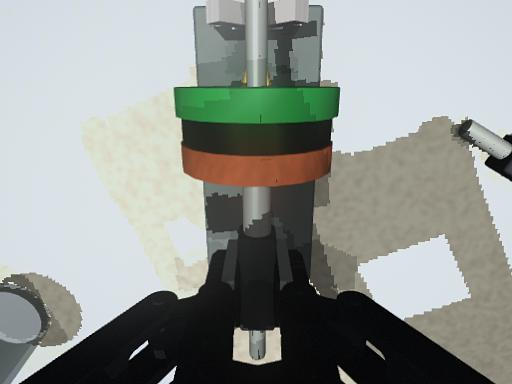

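>>> move_arm([
  [1.0, 0, -0.05, -0.5, 0],
  [1.0, 0, 0, -0.5, 0],
  [1.0, 0, 0, -0.3, 0],
])

```text
time: 32.58
ee_pos: [0.5832, 0.2402, 0.06]
orientation: [-2.176, 0.122, 2.132]
wrist_force: [0.5, 0.5, -2.8]
gripper_width: 0.0141
```

```bash
bash settle.sh
```

```text
32.575 pos [0.5832 0.2402 0.06  ] yaw -0.1226 pitch(z of -z) 0.0199 roll -0.0106 F [ 0.49  0.49 -2.81] T [0.008 0.171 0.046] w 0.0141 q [0.279 0.426 1.726 0.002 0.967 1.97 ]
32.675 pos [0.5828 0.2401 0.0597] yaw -0.1227 pitch(z of -z) 0.0191 roll -0.0103 F [-0.5   0.51 -2.69] T [-0.014  0.161  0.023] w 0.014 q [0.279 0.427 1.726 0.002 0.967 1.971]
y err (mm, + means need to move +y) -494.27 axis z at tip 63.36 at wheels .06 62.96 tip x 0.7168
```

>>> move_arm([
  [1.0, -0.1, -0.05, -0.2, 0],
  [1.0, 0, 0, -0.15, 0],
])

```text
time: 32.92
ee_pos: [0.5821, 0.2396, 0.0565]
orientation: [-2.176, 0.122, 2.132]
wrist_force: [-0.2, -0.4, -2.2]
gripper_width: 0.0139
```

```bash
bash settle.sh
```

```text
32.925 pos [0.5821 0.2396 0.0565] yaw -0.1227 pitch(z of -z) 0.0197 roll -0.0106 F [-0.16 -0.35 -2.16] T [0.013 0.143 0.042] w 0.0139 q [0.278 0.43  1.73  0.002 0.96  1.97 ]
33.025 pos [0.5822 0.2396 0.0565] yaw -0.1227 pitch(z of -z) 0.0198 roll -0.0106 F [ 0.21  0.32 -2.49] T [ 0.013  0.151 -0.018] w 0.0142 q [0.278 0.43  1.73  0.002 0.96  1.97 ]
y err (mm, + means need to move +y) -493.8 axis z at tip 60.21 at wheels .06 59.75 tip x 0.7162
```

>>> move_arm([
  [1.0, 0, 0, -0.1, 0],
])

```text
time: 33.15
ee_pos: [0.5824, 0.2397, 0.0557]
orientation: [-2.176, 0.122, 2.131]
wrist_force: [-0.2, -0.8, -3.0]
gripper_width: 0.0147
```

```bash
bash settle.sh
```

```text
33.15 pos [0.5824 0.2397 0.0557] yaw -0.1226 pitch(z of -z) 0.0203 roll -0.0108 F [-0.16 -0.79 -2.99] T [0.049 0.112 0.009] w 0.0147 q [0.278 0.431 1.73  0.002 0.958 1.97 ]
33.25 pos [0.5822 0.2396 0.0555] yaw -0.1227 pitch(z of -z) 0.0199 roll -0.0105 F [-0.22  0.27 -2.6 ] T [-0.064  0.135 -0.036] w 0.014 q [0.278 0.431 1.73  0.002 0.958 1.97 ]
y err (mm, + means need to move +y) -493.79 axis z at tip 59.21 at wheels .06 58.75 tip x 0.7162
```

>>> move_arm([
  [1.0, 0, 0, -0.05, 0],
])

```text
time: 33.38
ee_pos: [0.5823, 0.2396, 0.0552]
orientation: [-2.176, 0.122, 2.132]
wrist_force: [-1.3, -0.1, 0.0]
gripper_width: 0.0139
```

```bash
bash settle.sh
```

```text
33.375 pos [0.5823 0.2396 0.0552] yaw -0.1225 pitch(z of -z) 0.02 roll -0.0104 F [-1.28 -0.1   0.02] T [-0.088  0.296  0.008] w 0.0139 q [0.278 0.432 1.73  0.002 0.958 1.97 ]
33.475 pos [0.5823 0.2396 0.0552] yaw -0.1225 pitch(z of -z) 0.02 roll -0.0104 F [ 0.25 -0.59 -1.62] T [-0.093  0.286 -0.009] w 0.0141 q [0.278 0.432 1.73  0.002 0.958 1.97 ]
y err (mm, + means need to move +y) -493.74 axis z at tip 58.97 at wheels .06 58.51 tip x 0.7163
```

>>> move_arm([
  [1.0, 0, 0, -0.05, 0],
])

```text
time: 33.6
ee_pos: [0.5824, 0.2395, 0.0551]
orientation: [-2.176, 0.122, 2.132]
wrist_force: [-2.3, -0.9, 1.3]
gripper_width: 0.0146
```

```bash
bash settle.sh
```

```text
33.6 pos [0.5824 0.2395 0.0551] yaw -0.1223 pitch(z of -z) 0.02 roll -0.0102 F [-2.34 -0.93  1.33] T [-0.103  0.454  0.06 ] w 0.0146 q [0.278 0.432 1.73  0.002 0.958 1.97 ]
33.7 pos [0.5824 0.2396 0.0551] yaw -0.1223 pitch(z of -z) 0.0201 roll -0.0102 F [-1.09 -1.46  0.44] T [-0.123  0.4    0.064] w 0.0144 q [0.278 0.432 1.73  0.002 0.958 1.97 ]
y err (mm, + means need to move +y) -493.73 axis z at tip 58.86 at wheels .06 58.39 tip x 0.7164
```

>>> move_arm([
  [1.0, 0, 0, -0.02, 0],
  [1.4, 0, 0, -0.02, 0],
], grip_force=20)

```text
time: 33.95
ee_pos: [0.5824, 0.2395, 0.0551]
orientation: [-2.176, 0.122, 2.132]
wrist_force: [-0.9, -1.2, 0.9]
gripper_width: 0.0142
```

```bash
bash settle.sh
```

```text
33.95 pos [0.5824 0.2395 0.0551] yaw -0.1222 pitch(z of -z) 0.0201 roll -0.0102 F [-0.91 -1.19  0.86] T [-0.128  0.411  0.04 ] w 0.0142 q [0.278 0.432 1.73  0.002 0.957 1.97 ]
34.05 pos [0.5824 0.2395 0.055 ] yaw -0.1222 pitch(z of -z) 0.02 roll -0.0102 F [-1.73 -0.96  0.74] T [-0.075  0.398  0.093] w 0.0146 q [0.278 0.432 1.73  0.002 0.957 1.97 ]
y err (mm, + means need to move +y) -493.7 axis z at tip 58.74 at wheels .06 58.27 tip x 0.7164
```

>>> move_arm([
  [1.8, 0, 0, 0, 0],
  [2.5, 0, 0, 0, 0],
  [4.0, 0, 0, 0, 0],
  [6.0, 0, 0, 0, 0],
  [6.0, 0, 0, 0, 0],
])

```text
time: 34.67
ee_pos: [0.5848, 0.2404, 0.0561]
orientation: [-2.181, 0.12, 2.124]
wrist_force: [-0.3, -0.7, 0.0]
gripper_width: 0.0597
```

```bash
bash settle.sh
```

```text
34.675 pos [0.5848 0.2404 0.0561] yaw -0.1227 pitch(z of -z) 0.0255 roll -0.0129 F [-0.3  -0.74  0.05] T [ 0.006  0.02  -0.036] w 0.0597 q [0.278 0.432 1.727 0.002 0.954 1.97 ]
34.775 pos [0.5847 0.2404 0.0561] yaw -0.1227 pitch(z of -z) 0.0254 roll -0.0129 F [ 0.57  0.71 -1.19] T [-0.004  0.014 -0.04 ] w 0.06 q [0.278 0.432 1.728 0.002 0.954 1.97 ]
y err (mm, + means need to move +y) -494.7 axis z at tip 60.58 at wheels .06 59.72 tip x 0.7187
```

View pics/n2.png

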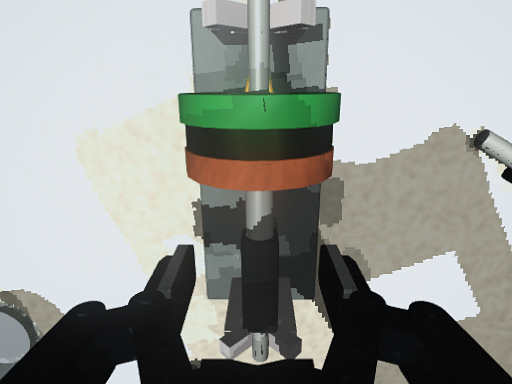

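>>> move_arm([
  [6, 0, 0, 0.8, 0],
  [6, 0, 0, 1.5, 0],
  [6, 0, 0, 2.5, 0],
  [6, 0, 0, 3, 0],
  [6, 0, 0, 3, 0],
  [6, 0, 0, 3, 0],
  [6, 0, 0, 2, 0],
  [6, 0, 0, 1, 0],
])

```text
time: 35.78
ee_pos: [0.5848, 0.2404, 0.237]
orientation: [-2.186, 0.118, 2.118]
wrist_force: [0.0, 0.2, 0.6]
gripper_width: 0.0602
```

```bash
python3 shot.py f1;python3 - <<'E'
from h import *
t=cams.snapshot("top");s=cams.snapshot("scene");w=cv2.imread("pics/f1.png")
a=[cv2.resize(np.clip(i.astype(float)*g,0,255).astype(np.uint8),(400,300),interpolation=cv2.INTER_CUBIC) for i,g in [(t[130:211,135:243],1.6),(s[130:205,280:380],1.3)]]
cv2.imwrite("pics/z5.png",np.vstack([np.hstack(a)]))
E
```

```text
35.775 [0.58478964 0.24044851 0.23700356] [0.278 0.218 1.628 0.002 1.261 1.971] yaw -0.1228 F [0.02 0.16 0.55] 0.060202771851718566
```

View pics/f1.png

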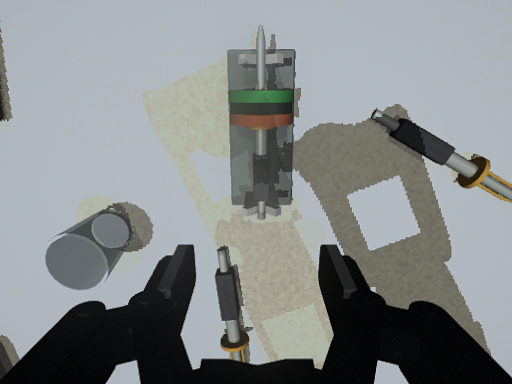

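View pics/z5.png

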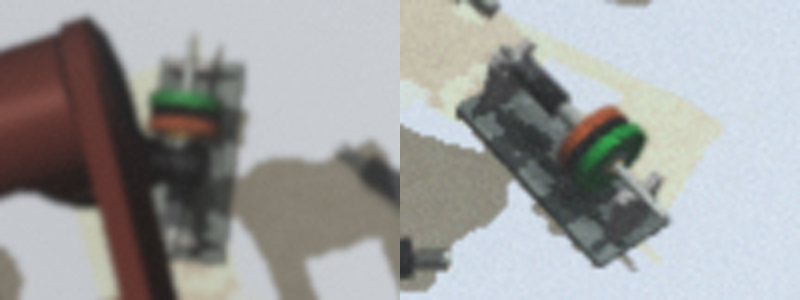

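>>> move_arm([
  [6, -3, 0, 0, 0],
  [6, -3, 0, 0, 0],
  [6, -1, 0, 0, 0],
])

```text
time: 36.3
ee_pos: [0.5109, 0.2392, 0.2301]
orientation: [-2.177, 0.123, 2.129]
wrist_force: [0.4, 0.2, 0.5]
gripper_width: 0.06
```

```bash
python3 shot.py f2;python3 - <<'E'
from h import *
im=cv2.imread("pics/f2.png");crop(im,190,0,330,150,4,"pics/f2z.png")
E
```

```text
36.3 [0.51089487 0.23917272 0.23007636] [3.130e-01 8.700e-02 1.790e+00 1.000e-03 1.240e+00 2.007e+00] yaw -0.1237 F [0.37 0.17 0.54] 0.059993131222935474
```

View pics/f2z.png

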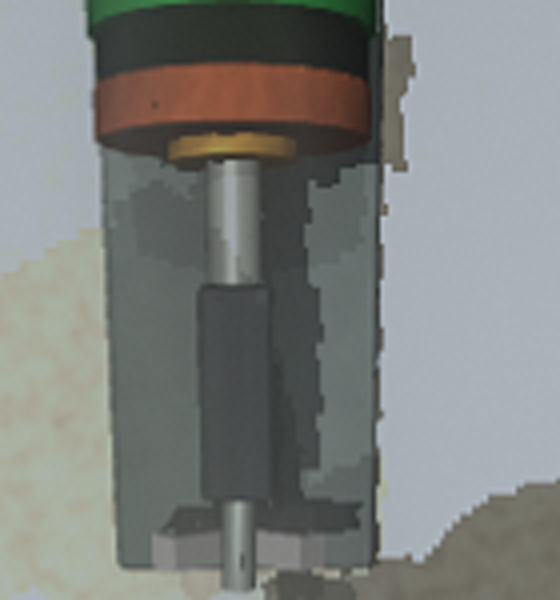

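```bash
python3 - <<'E'
from h import *
import json
c=json.load(open("f2.json"));p=lambda u,v,z:plane(c,(190+u/4-.4,v/4-.4),z)
u=np.array([.9928,-.1197,0]);o=np.array([.6185,.2343,0])
for n,a,b,z in [("brown rear rim",(98,137),(369,137),.058),("flange sides front",(168,148),(296,142),.058),("flange rear top",(232,157),(232,157),.072),("flange front top",(232,136),(232,136),.072),("grip front",(200,285),(270,285),.066),("grip rear",(202,498),(270,498),.066),("journal end",(238,588),(238,588),.058)]:
    m=(p(*a,z)+p(*b,z))/2;print(n,((m-o)@u).round(4),m.round(4))
E
```

```text
brown rear rim 0.015 [0.6335 0.2326 0.058 ]
flange sides front 0.0135 [0.6319 0.2332 0.058 ]
flange rear top 0.0094 [0.6278 0.2332 0.072 ]
flange front top 0.0133 [0.6317 0.2326 0.072 ]
grip front -0.015 [0.6035 0.2359 0.066 ]
grip rear -0.06 [0.559  0.2416 0.066 ]
journal end -0.0817 [0.5374 0.2442 0.058 ]
```

```bash
python3 -c "
from station import manip,telemetry
print(manip.job_done(),telemetry.sense()['time'])"
```

```text
the job is handed in; nothing more can be done
the job is handed in; nothing more can be done
```

The job is handed in at about 36 s of the 72 s limit. The arbor is back in its own stand the same way round, carrying brown, grey and green in order from the flange, and the gripper is clear.

- **Press:** the wrist sensor read about 14 N along the arbor against the end stop, in two pushes of more than 1 s each. The first averaged 13.8 N and the second 14.3 N. The highest reading was 15.7 N, so it stayed under the 20 N limit but slightly below the 15 N asked for. The wrist also carried 5–8 N vertically during the pushes, because the arbor's nose had dipped about 2–2.5° by then.
- **Lift:** all three wheels came straight up out of the trough on the arbor. A before-and-after image comparison showed no slip in the grip.
- **Laying down:** contact force stayed at about 1–2 N. The rear journal touched first, with the tip under 1 mm high by my estimate, so the front settled that last bit on release.
- **Final checks:** the wrist and scene pictures show the arbor in both V posts, with the brown wheel against the flange. The measured gap was 1.7 mm, which is within my measuring error, so I took it as closed. The arbor sits about 1 mm forward of its nominal position along the stand.
- **Other objects:** nothing in the wrist forces or the pictures suggests I touched the beaker, jar, cast or look-alikes, though I didn't re-measure where they stand.

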